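Hang the microscope's insert plates on the hook

ROBOT

A 6-joint arm with a two-finger parallel gripper is mounted at the origin on the work surface. World frame = base frame: x ahead of the robot, y to its left, z up, the work surface at z = 0. Lengths are in m, angles in rad, forces in N, time in s.
With the tool pointing down it reaches from about 0.35 to 0.975 m from the base axis. Payload 4.9 kg.
Tool frame: the origin (TCP) lies at the very end of the fingers, on their centre line; the grasp point (between the pads) lies 19 mm behind it (pinch_z is the distance from the TCP to the grasp point, in m); z points along the fingers, y is the line along which they close (so a half turn about z gives the same grasp; the last joint's range is limited). The gripper opens to 85 mm and grips with 20 to 120 N. Pads are 22 mm wide; open, the fingers measure 114 mm over their backs; the gripper's body (76 mm by 85 mm) begins 54 mm behind the grasp point. The pads swing forward as they close: fully open they stand 13 mm farther back than shut.
Start: joints at [1.026, 0.053, 1.613, -0, 1.476, -0.119], TCP at [0.258, 0.569, 0.197] pointing down, gripper open.
Joint ranges: [-3.01, 3.01], [-1.01, 2.22], [0.06, 2.58], [-1.02, 4.17], [0.09, 2.62], [-3.14, 3.14]. Speed limits (rad/s): [2.57, 2.57, 3.14, 3.14, 3.14, 3.14].

INTERFACE

Orientations are given as a unit quaternion [w, x, y, z].
In Python, from plant import * gives the robot as it stands. The module is installed in compiled form; this text tells all that it offers.
- The arm moves only by the tool play_rows, never from a script. Its arguments are lists of equal length, an entry for each row: "linear": the shift along the world's x, y, z in m, a list of three; "turn": the turn about the world's z in degrees. A call has 1 to 8 rows; each row shifts and turns the commanded pose from where the row before left it; what a row does not reach is not made up. A row lasts 1/8 s, in which the tool goes at most 62.5 mm and 10.7 degrees, less where a joint would pass 70% of its speed; a pose out of reach is approached as far as the arm can. A call is refused whole if a number of a shift passes 0.0625 or a number of a turn 10.7, either way. A call with a gripper value outside its range is refused whole. "hand" is the finger opening in m, from 0 to 0.0854, set as the call begins (left out, the last holds). The fingers move at their own pace and stop on an object; the grip force is fixed at half the most. Time passes only in rows, so rows that do not move let the fingers close. It gives the time, the measured TCP pose, the force, the opening and the grip force at its end, in the units of the state.
- state(): the state, without advancing time (a new reading comes with each control period).
- grab_frame(name): name is "side" or "top"; returns the picture (420x560x3 uint8, red, green, blue); there is no depth.
- camera_info(name): a dict with "camera_matrix" (3x3 intrinsics, pixels), "distortion" ([k1, k2, p1, p2, k3] as OpenCV has them; the pictures are not rectified), "origin" and "attitude" of the camera in the world. Camera axes: x right, y down, z forward; pixel columns grow to the right and rows downward; lengths in m; the calibration is good to about 2 mm. A picture is of the moment at which its call begins. camera_info takes no time and is no camera call.
- job_done(): hands the job in; it is judged then, once.
Trained networks look in the newest picture that a camera, given by its name, has taken for a name from the list of things; names that differ only in an ending like _2 or _b are one class to them, and where a whole thing is asked for, a point or a joint stands for the part that bears it (a point fixed in the world has none). Each returns a list of dicts, best first, with "p" (0 to 1); they miss things now and then, are a little off and sometimes report something else, mostly with a low value. They report only what shows in the picture. A call takes as long as a camera call.
- trace(camera, thing): "region" (420x560 bool, what is visible of it) and "location" ([column, row] in pixels, amid what is visible of it).
The state is a dict: "time": time; "joint_pos": joint angles; "joint_vel": joint speeds; "joint_efforts": joint torques, N m; "tool_pos": TCP position; "tool_rot": TCP orientation; "contact_force": force on the tool from outside, world axes, zero at the start; "ft_torque": the same for the moment, N m; "gripper_width": opening from 0.0 (shut) to 1.0 (fully open); "grasp_force": force on a finger pad.
Only numpy, scipy, OpenCV 4.12 (cv2) and the standard library are available. Lean on these libraries where they do the work, as an engineer would, in place of code of your own. Each camera call takes 0.05 s, during which the arm holds its last target. There are 200 camera calls.

TASK

Put the microscope's three insert plates away: take them out of the rack and hang them by their eyes on the hook of the hanger stand, the large one first, then the middle one, then the small one. Push each one fully back as you hang it, its rubber feet against the stand's back panel or against the plate behind it, so that they nest square and close together. Leave the jar, the loupe and the gauge where they are.

Things in the scene. Friction and masses are not known exactly. Their poses are not given: they have to be found in the camera images.
- large_center (a point): Large insert plate: aluminium, 8 mm thick (x), 148 tall (z up), 190 g. Panel 120 wide (y) x 84 with 60 window; on top a neck 34 wide x 64 tall, gripped by its two narrow sides. In the neck an eye 18 wide, from 12 to 42 above the panel's top edge. Four rubber feet, 12 long, on the -x face, at y = +-52, 32 and 74 above the lower edge. Point: plate centre, 74 below the neck's top, 52 below the eye's top.
- mid_center (a point): Middle insert plate: aluminium, 8 mm thick (x), 138 tall (z up), 150 g. Panel 100 wide (y) x 74 with 48 window; on top a neck 34 wide x 64 tall, gripped by its two narrow sides. In the neck an eye 18 wide, from 12 to 42 above the panel's top edge. Four rubber feet, 12 long, on the -x face, at y = +-42, 32 and 64 above the lower edge. Point: plate centre, 69 below the neck's top, 47 below the eye's top.
- small_center (a point): Small insert plate: aluminium, 8 mm thick (x), 128 tall (z up), 110 g. Panel 80 wide (y) x 64 with 36 window; on top a neck 34 wide x 64 tall, gripped by its two narrow sides. In the neck an eye 18 wide, from 12 to 42 above the panel's top edge. Four rubber feet, 12 long, on the -x face, at y = +-32, 32 and 54 above the lower edge. Point: plate centre, 64 below the neck's top, 42 below the eye's top.
- hanger: White hanger stand, fixed: base 150 x 140 x 12 mm, upright back panel 136 wide, 190 high, its front face at x = -46. From it a level hook bar, 8 in diameter, points along +x at y = 0, axis 170 above the bench; its end at x = 40 to 48 turns up to 184 high. Origin: centre of the base's underside, z up, turned about z.
- hook_root (a point): Where the bar's axis leaves the back panel's face, 170 mm above the bench; axes as the hanger's: x along the bar to its tip, z up. A hung plate rests with its eye's top on the bar, 174 above the bench, feet (-x) to the panel. Pushed home, mid-thickness of the first plate is at x = 16, each next one 20 farther out.
- rack: Black rack, fixed, 180 x 110 mm; origin at the centre of its underside, z up, turned about z. Floor 10 thick; three slots 11 wide across y at x = -50, 0, +50 between fins that reach 32 above the bench. The plates stand on its floor, one in each slot, in any order, axes parallel to the rack's, feet to -x.
- jar_center (a point): Bystander: a closed amber glass specimen jar, loose, 48 mm in diameter, 60 tall; the point is its centre, 30 up.
- loupe_center (a point): Bystander: a black loupe standing on the bench, loose, 52 mm in diameter, 34 tall; the point is its centre, 17 up.
- gauge_center (a point): Bystander: a steel leaf gauge lying on the bench, loose, about 110 x 25 mm, 20 tall over its thumb screws; the point is in its case, 6 up.

How it is judged:
By the outcome, as a careful person would: the job done as asked, in the order asked, and still so for the second after the job is handed in, with the robot touching nothing.
It also fails if it takes over 72 s, if anything falls off the work surface, if the arm or the gripper's body presses on something with over 40 N, if the wrist force passes 120 N, or if a joint passes its speed limit or range.

## Working session

There is one attempt and no reset: what is moved stays moved. The work goes in short steps, Python scripts to look and compute and a tool call to move; the robot and the scene stay as the last step left them, time stands still between calls to the robot, and variables do not carry over. Pictures are saved under pics/ and viewed, at most 10 in all, crops included, and the job is handed in when it is done.

Besides the shell and the picture viewer there is one more tool, called by a JSON object that holds its "method" and its "body", one argument or row to a line. play_rows: Moves the arm, as the interface text tells. Its arguments: {"type":"object","properties":{"linear":{"type":"array","items":{"type":"array","items":{"type":"number"}}},"turn":{"type":"array","items":{"type":"number"}},"hand":{"type":"number"}},"required":["linear","turn"]}

```bash
mkdir -p pics
cat > h.py <<'E'
from plant import *
import numpy as np, cv2
from scipy.spatial.transform import Rotation as R
def cam(n):
    c=camera_info(n); K=np.array(c["camera_matrix"],float); D=np.array(c["distortion"],float)
    o=np.array(c["origin"],float).ravel(); A=np.array(c["attitude"],float)
    Rm=A if A.shape==(3,3) else R.from_quat(A[[1,2,3,0]]).as_matrix()
    return K,D,o,Rm
def toz(n,px,z):
    K,D,o,Rm=cam(n)
    u=cv2.undistortPoints(np.array(px,float).reshape(-1,1,2),K,D).reshape(-1,2)
    d=np.c_[u,np.ones(len(u))]@Rm.T
    return o+d*((z-o[2])/d[:,2])[:,None]
def proj(n,P):
    K,D,o,Rm=cam(n)
    return cv2.projectPoints((np.array(P,float).reshape(-1,3)-o)@Rm,np.zeros(3),np.zeros(3),K,D)[0].reshape(-1,2)
E
python3 - <<'E'
from h import *
for n in ("side","top"):
    cv2.imwrite(f"pics/{n}0.png",cv2.resize(grab_frame(n)[:,:,::-1],(800,600),interpolation=cv2.INTER_CUBIC))
    K,D,o,Rm=cam(n); print(n,o.round(3),Rm.round(3).tolist(),K[0,0])
    for t in "large_center mid_center small_center hanger rack jar_center loupe_center gauge_center".split():
        for r in trace(n,t)[:2]:
            m=np.argwhere(r["region"]); print(t,round(r["p"],2),np.round(r["location"]),m.min(0)[::-1],m.max(0)[::-1],len(m), toz(n,r["location"],0.03).round(3)[0,:2])
s=state();print(s["time"],s["tool_pos"],s["tool_rot"])
E
```

```text
side [0.341 0.541 0.826] [[-0.945, -0.241, 0.223], [-0.328, 0.723, -0.608], [-0.015, -0.647, -0.762]] 433.92180242376924
large_center 0.77 [344. 164.] [338 132] [349 193] 331 [ 0.48  -0.279]
mid_center 0.86 [323. 159.] [319 130] [329 187] 316 [ 0.537 -0.279]
small_center 0.6 [362. 162.] [358 137] [366 188] 245 [ 0.435 -0.3  ]
hanger 0.73 [322. 160.] [318 130] [330 188] 410 [ 0.538 -0.275]
hanger 0.65 [327. 263.] [321 242] [336 289] 506 [0.439 0.033]
rack 0.55 [338. 183.] [305 162] [374 199] 1864 [ 0.477 -0.208]
jar_center 0.82 [274. 240.] [260 224] [281 253] 539 [0.568 0.01 ]
loupe_center 0.71 [232. 240.] [223 226] [245 250] 451 [0.659 0.04 ]
gauge_center 0.97 [329. 272.] [320 245] [334 290] 431 [0.429 0.052]
top [ 0.512 -0.028  0.907] [[0.025, -0.997, 0.069], [-1.0, -0.024, 0.013], [-0.011, -0.069, -0.998]] 402.8382336172486
large_center 0.65 [390. 248.] [357 242] [419 260] 534 [ 0.479 -0.258]
mid_center 0.6 [386. 225.] [360 219] [410 234] 327 [ 0.529 -0.249]
mid_center 0.6 [168. 229.] [107 193] [204 266] 4372 [0.509 0.224]
small_center 0.94 [396. 275.] [372 265] [416 282] 473 [ 0.423 -0.27 ]
hanger 0.59 [168. 228.] [107 192] [204 266] 4374 [0.511 0.224]
rack 0.72 [378. 245.] [350 203] [414 291] 2926 [ 0.485 -0.233]
jar_center 0.85 [267. 202.] [257 188] [278 210] 397 [0.573 0.011]
loupe_center 0.7 [259. 162.] [251 150] [273 174] 445 [0.659 0.03 ]
gauge_center 0.92 [258. 265.] [234 256] [282 273] 447 [0.436 0.027]
0.9 [0.25814482 0.56918067 0.19743822] [1.77087655e-05 2.11281766e-01 9.77425196e-01 2.10265930e-05]
```

View pics/side0.png

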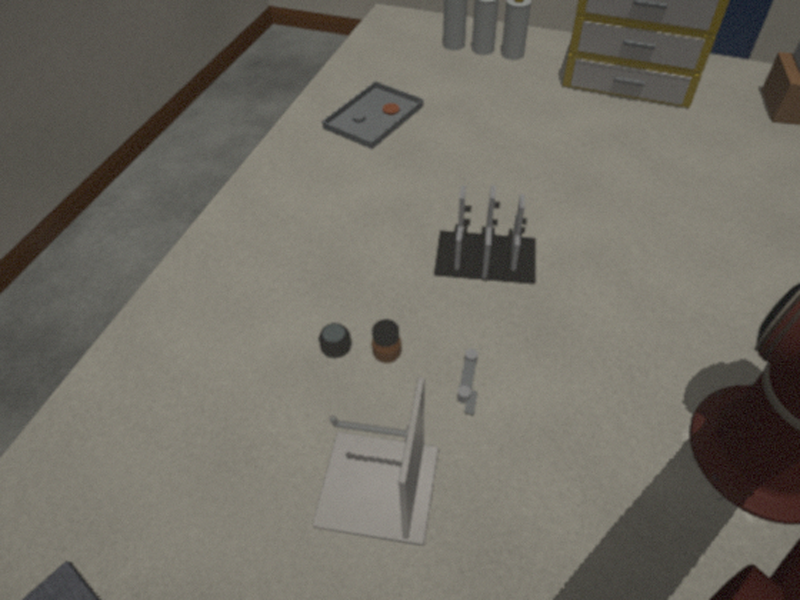

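View pics/top0.png

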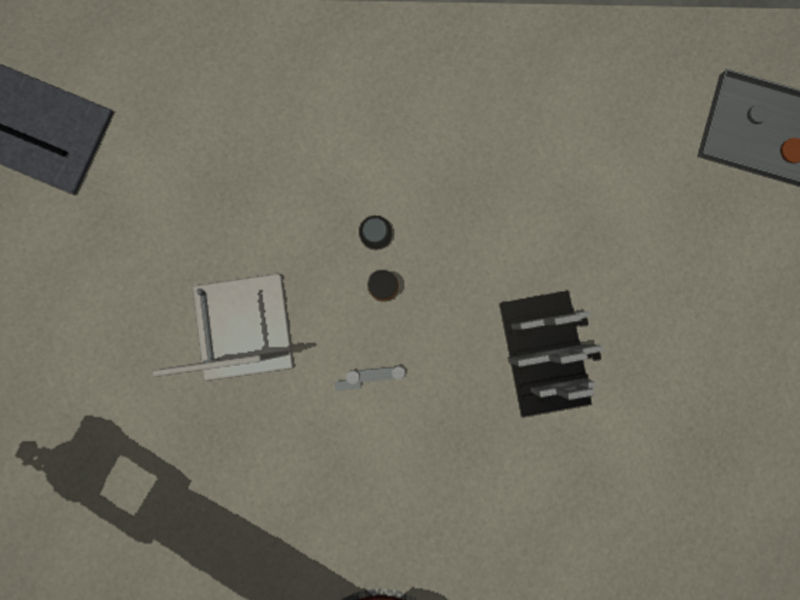

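Run:
```python
from h import *
def crop(n,x,y,w,h,s): 
    im=grab_frame(n)[y:y+h,x:x+w,::-1]
    im=np.clip(im.astype(float)*1.5,0,255).astype(np.uint8)
    return cv2.resize(im,None,fx=s,fy=s,interpolation=cv2.INTER_CUBIC)
# rack: side crop origin (300,125) ; top crop origin (345,195)
a=crop("side",300,122,80,85,5); b=crop("top",345,198,80,100,5)
cv2.imwrite("pics/rack.png",np.hstack([np.pad(a,((0,500-a.shape[0]),(0,0),(0,0))),b]))
a=crop("side",215,260,100,120,4); b=crop("top",105,185,105,120,4)
cv2.imwrite("pics/hang.png",np.hstack([a,b]))
```

```text
(no output)
```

View pics/rack.png

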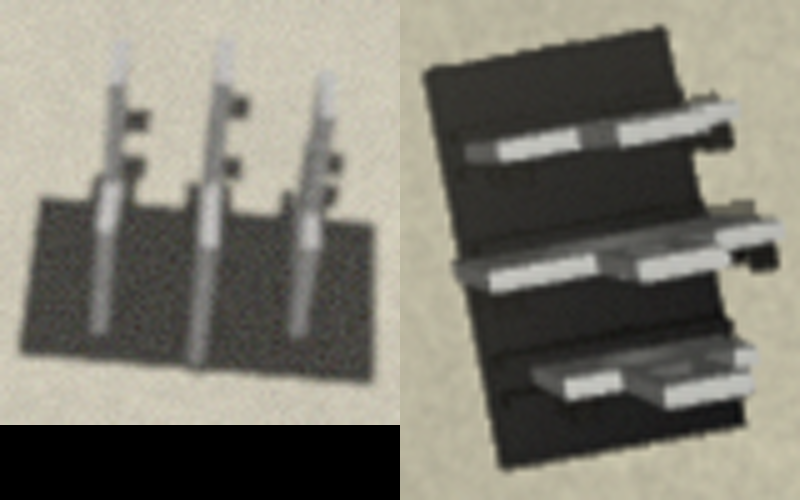

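View pics/hang.png

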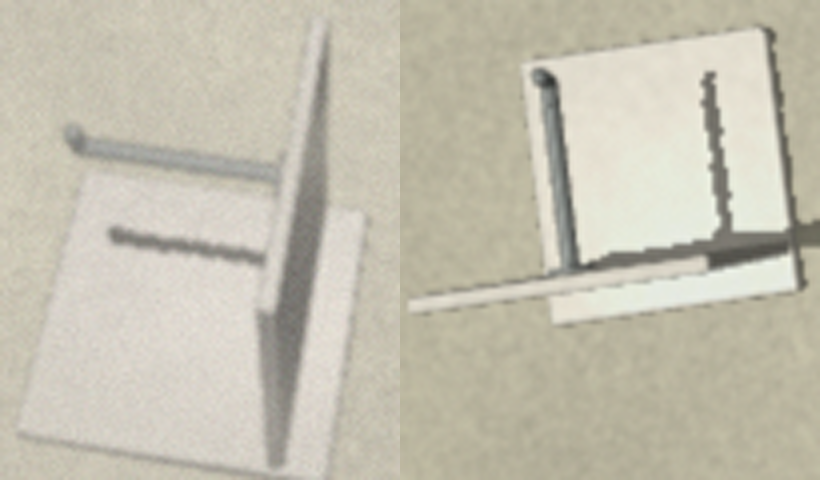

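```bash
cat > fit.py <<'E'
from h import *
from scipy.optimize import least_squares
def px(p,s,ox,oy,sub=0): p=np.array(p,float); return (p-[sub,0]+.5)/s-.5+[ox,oy]
def fit(name,obs,x0):
    # obs: (cam, pixel, local point); free: x,y,yaw + 1-px-ish camera slack
    def res(v):
        r=[]
        c,s=np.cos(v[2]),np.sin(v[2])
        for n,p,l in obs:
            w=[v[0]+c*l[0]-s*l[1],v[1]+s*l[0]+c*l[1],l[2]]
            r.append(proj(n,w)[0]-p)
        return np.concatenate(r)
    f=least_squares(res,x0,loss="soft_l1"); print(name,f.x[:2].round(4),np.degrees(f.x[2]).round(2)); print(res(f.x).reshape(-1,2).round(1).tolist()); return f.x
T=lambda p:("top",px(p,5,345,198,400)); S=lambda p:("side",px(p,5,300,122))
ob=[(*T((425,72)),(.09,.055,0)),(*T((665,28)),(.09,-.055,.01)),(*T((745,425)),(-.09,-.055,.01)),(*T((503,468)),(-.09,.055,0))]
os_=[(*S((40,198)),(.09,-.055,.01)),(*S((374,224)),(-.09,-.055,.005)),(*S((372,380)),(-.09,.055,0)),(*S((20,352)),(.09,.055,0))]
pl=[(*T((637,266)),(.004,.017,.158)),(*T((640,283)),(-.004,.017,.158)),(*T((730,266)),(-.004,-.017,.158)),
    (*T((664,392)),(-.046,.017,.138)),(*T((668,408)),(-.054,.017,.138)),(*T((752,392)),(-.054,-.017,.138))]
fit("rack top",ob,[.48,-.25,.2]);fit("rack side",os_,[.48,-.25,.2]);r=fit("rack all",ob+os_,[.48,-.25,.2]);fit("necks",pl,r)
T=lambda p:("top",px(p,4,105,185,400)); S=lambda p:("side",px(p,4,215,260))
hb=[(*T((525,65)),(.075,.07,.012)),(*T((770,30)),(.075,-.07,.0)),(*T((802,290)),(-.075,-.07,0)),(*T((555,324)),(-.075,.07,.012))]
hk=[(*T((542,76)),(.044,0,.184)),(*T((571,268)),(-.046,0,.174))]
hs=[(*S((20,435)),(.075,.07,0)),(*S((85,170)),(.075,-.07,.012)),(*S((366,212)),(-.075,-.07,.006)),(*S((74,128)),(.044,0,.184))]
fit("h base top",hb,[.5,.23,.1]);fit("hook top",hk,[.5,.23,.1]);fit("h side",hs,[.5,.23,.1]);fit("h all",hb+hk+hs,[.5,.23,.1])
E
python3 fit.py
```

```text
rack top [ 0.4804 -0.2451] 11.95
[[-0.8, -0.2], [0.5, -0.6], [1.1, 0.4], [-0.7, 0.3]]
rack side [ 0.481  -0.2476] 12.22
[[-0.1, -1.2], [-0.2, -0.1], [0.4, 0.4], [-0.1, 0.4]]
rack all [ 0.4806 -0.2458] 12.1
[[-0.6, -0.2], [0.7, -0.7], [1.5, 0.3], [-0.2, 0.3], [-0.1, -0.8], [-0.1, 0.4], [0.3, 1.0], [-0.2, 0.8]]
necks [ 0.4805 -0.2453] 16.71
[[-0.0, -0.1], [0.6, 0.8], [0.3, -0.7], [-0.8, -0.0], [-0.4, 0.9], [0.2, -0.7]]
h base top [0.509  0.2259] 9.62
[[-1.1, -0.9], [0.7, -0.6], [1.2, 0.4], [-0.7, 1.3]]
hook top [0.5113 0.2261] 9.14
[[-0.1, -0.7], [0.1, 0.7]]
h side [0.5093 0.2266] 10.0
[[-0.4, 1.2], [-0.2, -1.1], [1.0, -0.2], [-0.1, -0.1]]
h all [0.5098 0.2263] 9.68
[[-1.3, -1.2], [0.5, -1.0], [1.1, -0.0], [-0.8, 0.9], [-0.5, 0.2], [0.2, 1.5], [-0.7, 0.7], [-0.1, -1.4], [1.0, -0.2], [-0.2, -0.5]]
```

{"method": "play_rows", "body": {
  "linear": [
    [0.014,-0.051,0.01],
    [0.014,-0.051,0.01],
    [0.014,-0.051,0.01],
    [0.014,-0.051,0.01],
    [0.014,-0.051,0.01],
    [0.014,-0.051,0.01],
    [0.014,-0.051,0.01],
    [0.014,-0.051,0.01]
  ],
  "turn": [2.3,2.3,2.3,2.3,2.3,2.3,2.3,2.3],
  "hand": 0.0854
}}

```text
time: 2.1
tool_pos: [0.3703, 0.1596, 0.278]
tool_rot: [0.001, 0.051, 0.999, 0.0]
contact_force: [0.7, 0.4, 0.5]
gripper_width: 0.997
grasp_force: 0.0
```

{"method": "play_rows", "body": {
  "linear": [
    [0.014,-0.051,0],
    [0.014,-0.051,0],
    [0.014,-0.051,0],
    [0.014,-0.051,0],
    [0.014,-0.051,0],
    [0.014,-0.051,0],
    [0.014,-0.051,0],
    [0.0125,-0.0515,0]
  ],
  "turn": [2.3,2.3,2.3,2.3,2.3,2.3,2.3,1.9]
}}

```text
time: 3.1
tool_pos: [0.4809, -0.2492, 0.2776]
tool_rot: [0.0, -0.105, 0.994, -0.0]
contact_force: [0.8, 0.9, -0.2]
gripper_width: 0.999
grasp_force: 0.0
```

{"method": "play_rows", "body": {
  "linear": [
    [0,0,0],
    [0,0,0]
  ],
  "turn": [0,0]
}}

```text
time: 3.35
tool_pos: [0.4805, -0.247, 0.2773]
tool_rot: [-0.0, -0.104, 0.995, 0.0]
contact_force: [0.4, 0.4, -0.3]
gripper_width: 1.001
grasp_force: 0.0
```

{"method": "play_rows", "body": {
  "linear": [
    [0,0.0015,-0.04],
    [0,0,-0.04],
    [0,0,-0.04],
    [0,0,-0.02],
    [0,0,-0.016],
    [0,0,0]
  ],
  "turn": [0,0,0,0,0,0]
}}

```text
time: 4.1
tool_pos: [0.4805, -0.2454, 0.1211]
tool_rot: [-0.0, -0.105, 0.994, 0.0]
contact_force: [0.5, 0.7, 0.3]
gripper_width: 1.001
grasp_force: 0.0
```

{"method": "play_rows", "body": {
  "linear": [
    [0,0,0],
    [0,0,0],
    [0,0,0],
    [0,0,0],
    [0,0,0],
    [0,0,0]
  ],
  "turn": [0,0,0,0,0,0],
  "hand": 0.02
}}

```text
time: 4.85
tool_pos: [0.4815, -0.2459, 0.123]
tool_rot: [0.001, -0.105, 0.995, -0.0]
contact_force: [0.2, 3.2, 5.4]
gripper_width: 0.314
grasp_force: 58.7
```

{"method": "play_rows", "body": {
  "linear": [
    [0,0,0.01],
    [0,0,0.02],
    [0,0,0.03],
    [0,0,0.04],
    [0,0,0.05],
    [0,0,0.0]
  ],
  "turn": [0,0,0,0,0,0]
}}

```text
time: 5.6
tool_pos: [0.4824, -0.2473, 0.2774]
tool_rot: [0.003, -0.104, 0.995, -0.003]
contact_force: [0.3, -0.0, -0.1]
gripper_width: 0.234
grasp_force: 0.0
```

Run:
```python
from h import *
print(state())
f=lambda n,x,y: cv2.resize(np.clip(grab_frame(n)[y:y+140,x:x+100,::-1]*1.5,0,255).astype(np.uint8),None,fx=4,fy=4,interpolation=cv2.INTER_CUBIC)
cv2.imwrite("pics/g1.png",np.hstack([f("side",295,70),f("top",345,185)]))
```

```text
{'time': 5.6, 'joint_pos': array([-6.10819873e-01, -1.88177022e-01,  1.71055245e+00, -3.67196240e-04,
        1.60967462e+00, -2.39096634e+00]), 'joint_vel': array([-0.00028943,  0.03048747,  0.08655021,  0.00023037, -0.01965148,
        0.00074302]), 'joint_efforts': array([ 2.53402151e-02, -2.98338121e+01, -3.81715500e+01,  2.16489825e-03,
        1.18384296e-01,  3.06869943e-07]), 'tool_pos': array([ 0.48242358, -0.24732579,  0.27741954]), 'tool_rot': array([ 0.00348089, -0.10447487,  0.99451607, -0.00326836]), 'contact_force': array([ 0.31098667, -0.02051399, -0.08271738]), 'ft_torque': array([ 0.04726514, -0.0089769 , -0.03818687]), 'grasp_force': 0.0, 'gripper_width': 0.23428309558923582}
```

View pics/g1.png

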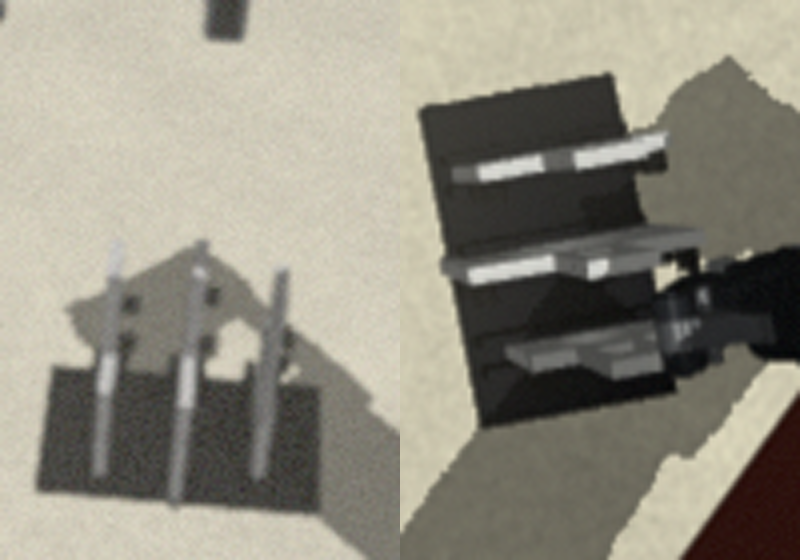

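```bash
cat > tri.py <<'E'
from h import *
from fit import px
def ray(n,p):
    K,D,o,Rm=cam(n); u=cv2.undistortPoints(np.array(p,float).reshape(1,1,2),K,D).ravel(); d=Rm@[u[0],u[1],1]; return o,d/np.linalg.norm(d)
def tri(a,b):
    A=np.zeros((3,3));v=np.zeros(3)
    L=[ray("side",a),ray("top",b)]
    for o,d in L: M=np.eye(3)-np.outer(d,d);A+=M;v+=M@o
    p=np.linalg.solve(A,v); return p,[np.linalg.norm(np.cross(p-o,d)) for o,d in L]
E
python3 - <<'E' | tail -25
from tri import *
T=lambda p:px(p,5,345,198,400); S=lambda p:px(p,5,300,122)
for n,s,t in [("large",(225,40),(684,266)),("small",(327,73),(708,390)),("mid",(121,42),(665,122))]:
    p,e=tri(S(s),T(t)); print(n,p.round(4),np.round(e,4))
a=toz("top",[T((640,283)),T((728,266))],.158);print(a.round(4)); a=toz("top",[T((668,408)),T((750,392))],.138);print(a.round(4))
print(toz("top",[T((490,290)),T((595,270))],.094).round(4))
r=np.radians(12.1)
for lx,ly,z in [(0,0,.158),(0,.017,.158),(0,-.017,.158),(0,.06,.094),(0,-.06,.094),(0,.017,.094)]:
    w=[.4805+np.cos(r)*lx-np.sin(r)*ly,-.2455+np.sin(r)*lx+np.cos(r)*ly,z]
    print((lx,ly,z),((proj("top",w)[0]-[345,198]+.5)*5-.5+[400,0]).round(),((proj("side",w)[0]-[300,122]+.5)*5-.5).round())
E
```

```text
necks [ 0.4805 -0.2453] 16.71
[[-0.0, -0.1], [0.6, 0.8], [0.3, -0.7], [-0.8, -0.0], [-0.4, 0.9], [0.2, -0.7]]
h base top [0.509  0.2259] 9.62
[[-1.1, -0.9], [0.7, -0.6], [1.2, 0.4], [-0.7, 1.3]]
hook top [0.5113 0.2261] 9.14
[[-0.1, -0.7], [0.1, 0.7]]
h side [0.5093 0.2266] 10.0
[[-0.4, 1.2], [-0.2, -1.1], [1.0, -0.2], [-0.1, -0.1]]
h all [0.5098 0.2263] 9.68
[[-1.3, -1.2], [0.5, -1.0], [1.1, -0.0], [-0.8, 0.9], [-0.5, 0.2], [0.2, 1.5], [-0.7, 0.7], [-0.1, -1.4], [1.0, -0.2], [-0.2, -0.5]]
large [ 0.4807 -0.2404  0.1743] [0.0003 0.0003]
small [ 0.4342 -0.2552  0.1548] [0.0002 0.0002]
mid [ 0.531  -0.2371  0.1626] [0.0015 0.0015]
[[ 0.4731 -0.2291  0.158 ]
 [ 0.4801 -0.2614  0.158 ]]
[[ 0.4255 -0.2452  0.138 ]
 [ 0.4323 -0.276   0.138 ]]
[[ 0.4654 -0.1864  0.094 ]
 [ 0.4745 -0.2282  0.094 ]]
(0, 0, 0.158) [685. 264.] [226.  60.]
(0, 0.017, 0.158) [640. 272.] [225.  84.]
(0, -0.017, 0.158) [730. 255.] [227.  37.]
(0, 0.06, 0.094) [491. 284.] [210. 247.]
(0, -0.06, 0.094) [785. 228.] [219.  81.]
(0, 0.017, 0.094) [597. 264.] [213. 185.]
```

{"method": "play_rows", "body": {
  "linear": [
    [-0.0015,0.002,0],
    [0,0,-0.02],
    [0,0,-0.04],
    [0,0,-0.04],
    [0,0,-0.04],
    [0,0,-0.02],
    [0,0,-0.01],
    [0,0,0]
  ],
  "turn": [0,0,0,0,0,0,0,0],
  "hand": 0.0854
}}

```text
time: 6.7
tool_pos: [0.4792, -0.2439, 0.1013]
tool_rot: [-0.0, -0.105, 0.995, 0.0]
contact_force: [0.7, 0.1, 0.6]
gripper_width: 0.998
grasp_force: 0.0
```

{"method": "play_rows", "body": {
  "linear": [
    [0,0,0],
    [0,0,0],
    [0,0,0],
    [0,0,0]
  ],
  "turn": [0,0,0,0],
  "hand": 0.036
}}

```text
time: 7.2
tool_pos: [0.4793, -0.2438, 0.1018]
tool_rot: [0.0, -0.105, 0.995, -0.0]
contact_force: [-0.2, 1.7, 0.9]
gripper_width: 0.423
grasp_force: 0.3
```

{"method": "play_rows", "body": {
  "linear": [
    [0,0,0],
    [0,0,0],
    [0,0,0]
  ],
  "turn": [0,0,0],
  "hand": 0.03
}}

```text
time: 7.58
tool_pos: [0.4795, -0.2437, 0.102]
tool_rot: [0.0, -0.105, 0.995, 0.0]
contact_force: [0.1, 3.8, 4.4]
gripper_width: 0.38
grasp_force: 59.8
```

{"method": "play_rows", "body": {
  "linear": [
    [0,0,0],
    [0,0,0.005],
    [0,0,0.01],
    [0,0,0.015],
    [0,0,0.02],
    [0,0,0]
  ],
  "turn": [0,0,0,0,0,0],
  "hand": 0.028
}}

```text
time: 8.32
tool_pos: [0.4808, -0.245, 0.1548]
tool_rot: [0.002, -0.105, 0.995, -0.002]
contact_force: [0.8, -0.4, -1.4]
gripper_width: 0.378
grasp_force: 59.6
```

{"method": "play_rows", "body": {
  "linear": [
    [0,0,0.025],
    [0,0,0.03],
    [0.005,0.02,0],
    [0.01,0.04,0],
    [0.01,0.045,0],
    [0.01,0.045,0],
    [0.01,0.045,0],
    [0.01,0.045,0]
  ],
  "turn": [0,0,0,0,0,0,0,0]
}}

```text
time: 9.32
tool_pos: [0.5332, -0.0011, 0.2045]
tool_rot: [-0.001, -0.105, 0.994, 0.0]
contact_force: [0.8, -0.1, -2.0]
gripper_width: 0.377
grasp_force: 60.0
```

{"method": "play_rows", "body": {
  "linear": [
    [0.01,0.045,0],
    [0.01,0.045,0],
    [0.01,0.045,0],
    [0.01,0.045,0],
    [0.01,0.035,0],
    [0.0075,0.02,0],
    [0,0.01,0],
    [0,0,0]
  ],
  "turn": [-0.6,-0.6,-0.6,-0.6,0,0,0,0]
}}

```text
time: 10.32
tool_pos: [0.5909, 0.2412, 0.2053]
tool_rot: [-0.001, -0.084, 0.996, -0.0]
contact_force: [-0.3, -1.0, -1.9]
gripper_width: 0.378
grasp_force: 60.3
```

```bash
cat > look.py <<'E'
from h import *
import sys
s=state(); print(s["tool_pos"].round(4),s["tool_rot"].round(4),s["gripper_width"])
def f(n,x,y,w,h): 
    im=grab_frame(n)
    return cv2.resize(np.clip(im[y:y+h,x:x+w,::-1]*1.5,0,255).astype(np.uint8),None,fx=4,fy=4,interpolation=cv2.INTER_CUBIC)
a=f("side",205,210,100,150); b=f("top",105,160,100,150)
cv2.imwrite(f"pics/{sys.argv[1]}.png",np.hstack([a,b]))
E
python3 look.py l1
```

```text
[0.5909 0.2412 0.2053] [-1.000e-03 -8.400e-02  9.965e-01 -3.000e-04] 0.37769037345549156
```

View pics/l1.png

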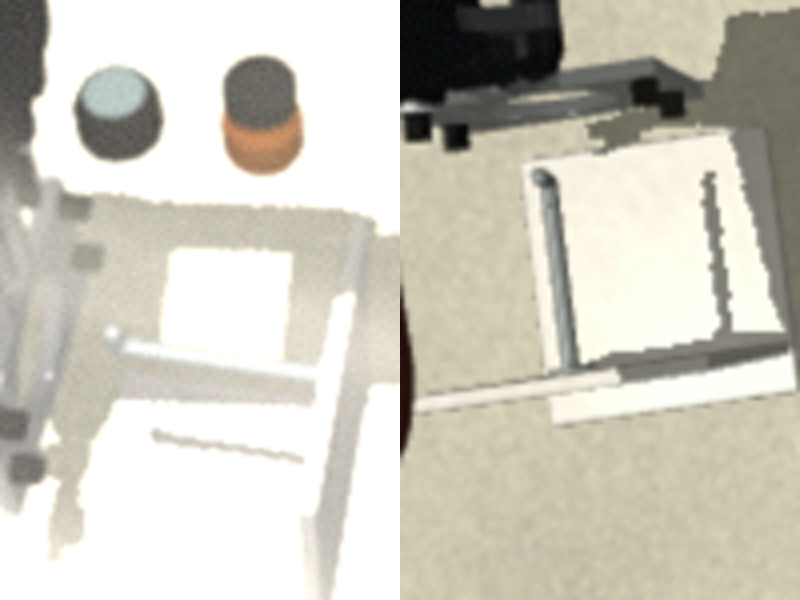

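```bash
sed -i 's/^fit("/if __name__=="__main__": fit("/; s/;r=fit/;r=fit/' fit.py
python3 - <<'E'
from tri import *
T=lambda p:px(p,4,105,160,400); S=lambda p:px(p,4,205,210)
P=[]
for s,t in [((75,207),(645,92)),((88,257),(672,103)),((12,422),(418,127)),((28,467),(456,137))]:
    p,e=tri(S(s),T(t)); P.append(p); print(p.round(4),np.round(e,4))
P=np.array(P); m=P.mean(0); print(m, "neck top est",m[2]-.053+.148)
d=(P[2]+P[3]-P[0]-P[1]); print(np.degrees(np.arctan2(-d[0],d[1])))
E
```

```text
[0.592  0.1868 0.1873] [0.0004 0.0004]
[0.5917 0.1862 0.1452] [0.0004 0.0004]
[0.5734 0.2884 0.1879] [0.0006 0.0006]
[0.5729 0.2883 0.1466] [0.0003 0.0003]
[0.58249811 0.23740292 0.16676004] neck top est 0.26176003692685246
10.373781536882685
```

{"method": "play_rows", "body": {
  "linear": [
    [0,0,-0.025],
    [0,0,-0.0235],
    [0,0,0],
    [-0.0148,-0.0025,0],
    [-0.0148,-0.0025,0],
    [-0.0148,-0.0025,0],
    [-0.0148,-0.0025,0],
    [0,0,0]
  ],
  "turn": [0,0,0,0,0,0,0,0]
}}

```text
time: 11.42
tool_pos: [0.5314, 0.2312, 0.1581]
tool_rot: [0.0, -0.084, 0.996, 0.0]
contact_force: [-0.1, -0.0, -0.6]
gripper_width: 0.38
grasp_force: 60.3
```

{"method": "play_rows", "body": {
  "linear": [
    [-0.0148,-0.0025,0],
    [-0.0148,-0.0025,0],
    [-0.01,-0.0017,-0.005],
    [0,0,-0.008],
    [0,0,0]
  ],
  "turn": [0,0,0,0,0]
}}

```text
time: 12.05
tool_pos: [0.4922, 0.2242, 0.1436]
tool_rot: [-0.001, -0.084, 0.996, -0.0]
contact_force: [0.1, 0.7, -2.0]
gripper_width: 0.379
grasp_force: 60.3
```

{"method": "play_rows", "body": {
  "linear": [
    [-0.004,-0.0007,-0.002],
    [-0.004,-0.0007,0],
    [-0.003,-0.0005,0],
    [0,0,0]
  ],
  "turn": [0,0,0,0]
}}

```text
time: 12.55
tool_pos: [0.4818, 0.2226, 0.1431]
tool_rot: [0.0, -0.084, 0.996, 0.0]
contact_force: [0.2, 0.2, -0.9]
gripper_width: 0.374
grasp_force: 60.3
```

{"method": "play_rows", "body": {
  "linear": [
    [-0.002,-0.0003,0],
    [-0.002,-0.0003,0],
    [0,0,0]
  ],
  "turn": [0,0,0]
}}

```text
time: 12.92
tool_pos: [0.4784, 0.222, 0.1433]
tool_rot: [0.001, -0.084, 0.996, 0.0]
contact_force: [2.8, -0.2, -1.8]
gripper_width: 0.383
grasp_force: 60.3
```

{"method": "play_rows", "body": {
  "linear": [
    [-0.002,-0.0003,0],
    [-0.002,-0.0003,0],
    [0,0,0]
  ],
  "turn": [0,0,0]
}}

```text
time: 13.3
tool_pos: [0.476, 0.2216, 0.1439]
tool_rot: [0.003, -0.084, 0.996, 0.0]
contact_force: [7.6, 1.3, -4.0]
gripper_width: 0.381
grasp_force: 60.2
```

{"method": "play_rows", "body": {
  "linear": [
    [0,0,-0.002],
    [0,0,-0.002],
    [0,0,0]
  ],
  "turn": [0,0,0]
}}

```text
time: 13.68
tool_pos: [0.4764, 0.2218, 0.141]
tool_rot: [0.003, -0.084, 0.996, 0.0]
contact_force: [6.4, 0.7, 0.7]
gripper_width: 0.379
grasp_force: 60.7
```

{"method": "play_rows", "body": {
  "linear": [
    [0,0,-0.001],
    [0,0,-0.001],
    [0,0,0]
  ],
  "turn": [0,0,0]
}}

```text
time: 14.05
tool_pos: [0.4766, 0.2219, 0.1397]
tool_rot: [0.004, -0.084, 0.996, 0.0]
contact_force: [4.9, -0.5, 4.5]
gripper_width: 0.379
grasp_force: 61.0
```

{"method": "play_rows", "body": {
  "linear": [
    [0,0,-0.001],
    [0,0,0]
  ],
  "turn": [0,0]
}}

```text
time: 14.3
tool_pos: [0.4767, 0.2219, 0.1396]
tool_rot: [0.004, -0.084, 0.996, 0.0]
contact_force: [2.8, -0.7, 7.5]
gripper_width: 0.38
grasp_force: 61.4
```

{"method": "play_rows", "body": {
  "linear": [
    [0,0,0],
    [0,0,0],
    [0,0,0],
    [0,0,0]
  ],
  "turn": [0,0,0,0],
  "hand": 0.07
}}

```text
time: 14.8
tool_pos: [0.4753, 0.2227, 0.1357]
tool_rot: [0.002, -0.084, 0.996, 0.002]
contact_force: [9.8, 5.0, -4.7]
gripper_width: 0.819
grasp_force: 5.0
```

{"method": "play_rows", "body": {
  "linear": [
    [0,0,0.03],
    [0,0,0.05],
    [0,0,0.05],
    [0,0,0]
  ],
  "turn": [0,0,0,0]
}}

```text
time: 15.3
tool_pos: [0.4751, 0.2221, 0.271]
tool_rot: [0.003, -0.084, 0.996, 0.001]
contact_force: [0.0, 0.4, -0.1]
gripper_width: 0.824
grasp_force: 0.0
```

{"method": "play_rows", "body": {
  "linear": [
    [0.006,-0.03,0],
    [0.006,-0.055,0],
    [0.006,-0.055,0],
    [0.006,-0.055,0],
    [0.006,-0.055,0],
    [0.006,-0.055,0],
    [0.006,-0.055,0],
    [0.006,-0.055,0]
  ],
  "turn": [0.3,0.3,0.3,0.3,0.3,0.3,0.3,0.3],
  "hand": 0.0854
}}

```text
time: 16.3
tool_pos: [0.5205, -0.1946, 0.2637]
tool_rot: [-0.002, -0.105, 0.995, 0.002]
contact_force: [0.4, -0.2, -0.4]
gripper_width: 1.002
grasp_force: 0.0
```

{"method": "play_rows", "body": {
  "linear": [
    [0.006,-0.04,0],
    [0,0,0],
    [0,0,0]
  ],
  "turn": [0,0,0]
}}

```text
time: 16.68
tool_pos: [0.527, -0.2326, 0.2643]
tool_rot: [-0.001, -0.105, 0.995, 0.001]
contact_force: [0.6, -0.1, 0.2]
gripper_width: 0.996
grasp_force: 0.0
```

```bash
sed -i 's/\*1.5/*1.2/' look.py; python3 look.py l2
```

```text
[ 0.527  -0.2326  0.2643] [-0.0012 -0.1046  0.9945  0.0013] 0.9960157333110681
```

View pics/l2.png

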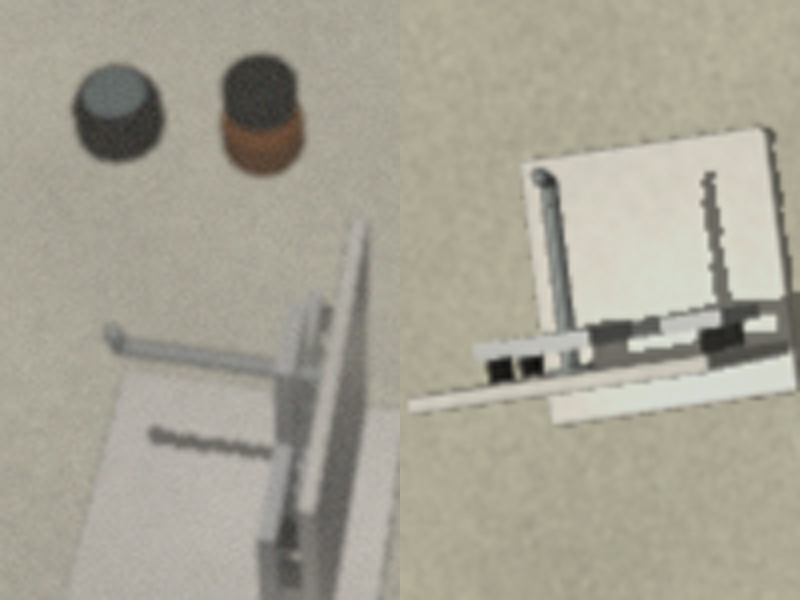

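```bash
cat > chk.py <<'E'
from h import *
def W(lx,ly,z,o=(.5098,.2263),a=9.6):
    r=np.radians(a); return [o[0]+np.cos(r)*lx-np.sin(r)*ly,o[1]+np.sin(r)*lx+np.cos(r)*ly,z]
E
python3 - <<'E'
from chk import *
f=lambda n,w:((proj(n,w)[0]-([105,160] if n=="top" else [205,210])+.5)*4-.5+([400,0] if n=="top" else [0,0])).round()
for x in (-.030,-.024):
  for nm,l in dict(neckF_L=(.004,.017,.196),neckF_R=(.004,-.017,.196),panF_L=(.004,.06,.132),panF_R=(.004,-.06,.132),footUL=(-.01,.052,.122),footLL=(-.01,.052,.08),footUR=(-.01,-.052,.122)).items():
    w=W(x+l[0],l[1],l[2]); print(x,nm,f("top",w),f("side",w))
E
```

```text
-0.03 neckF_L [511. 337.] [269. 373.]
-0.03 neckF_R [587. 326.] [284. 299.]
-0.03 panF_L [473. 345.] [256. 539.]
-0.03 panF_R [720. 310.] [306. 289.]
-0.03 footUL [500. 371.] [293. 536.]
-0.03 footLL [532. 366.] [296. 574.]
-0.03 footUR [712. 340.] [334. 320.]
-0.024 neckF_L [509. 324.] [254. 371.]
-0.024 neckF_R [586. 313.] [270. 297.]
-0.024 panF_L [471. 333.] [242. 537.]
-0.024 panF_R [718. 297.] [293. 287.]
-0.024 footUL [499. 359.] [279. 533.]
-0.024 footLL [530. 355.] [283. 572.]
-0.024 footUR [710. 328.] [321. 318.]
```

{"method": "play_rows", "body": {
  "linear": [
    [0.002,-0.002,-0.02],
    [0,0,-0.04],
    [0,0,-0.04],
    [0,0,-0.04],
    [0,0,-0.02],
    [0,0,-0.011],
    [0,0,0]
  ],
  "turn": [0,0,0,0,0,0,0]
}}

```text
time: 17.65
tool_pos: [0.53, -0.2355, 0.0949]
tool_rot: [-0.0, -0.105, 0.995, -0.0]
contact_force: [0.3, -0.3, 1.2]
gripper_width: 1.001
grasp_force: 0.0
```

{"method": "play_rows", "body": {
  "linear": [
    [0,0,0],
    [0,0,0],
    [0,0,0],
    [0,0,0],
    [0,0,0],
    [0,0,0]
  ],
  "turn": [0,0,0,0,0,0],
  "hand": 0.028
}}

```text
time: 18.4
tool_pos: [0.5306, -0.2363, 0.0961]
tool_rot: [0.001, -0.105, 0.995, -0.001]
contact_force: [0.7, -1.9, 4.9]
gripper_width: 0.375
grasp_force: 59.7
```

{"method": "play_rows", "body": {
  "linear": [
    [0,0,0.005],
    [0,0,0.015],
    [0,0,0.03],
    [0,0,0.03],
    [0,0,0.03],
    [0.003,0.02,0],
    [0.005,0.04,0],
    [0.005,0.045,0]
  ],
  "turn": [0,0,0,0,0,0,0,0]
}}

```text
time: 19.4
tool_pos: [0.5419, -0.1283, 0.203]
tool_rot: [-0.001, -0.104, 0.995, 0.001]
contact_force: [0.7, -0.1, -1.1]
gripper_width: 0.375
grasp_force: 59.8
```

{"method": "play_rows", "body": {
  "linear": [
    [0.006,0.045,0],
    [0.006,0.045,0],
    [0.006,0.045,0],
    [0.006,0.045,0],
    [0.006,0.045,0],
    [0.006,0.045,0],
    [0.006,0.045,0],
    [0.006,0.035,0]
  ],
  "turn": [-0.6,-0.6,-0.6,-0.6,0,0,0,0]
}}

```text
time: 20.4
tool_pos: [0.5889, 0.2222, 0.2027]
tool_rot: [-0.002, -0.085, 0.996, 0.0]
contact_force: [-0.9, -0.2, -1.0]
gripper_width: 0.378
grasp_force: 59.8
```

{"method": "play_rows", "body": {
  "linear": [
    [0,0.02,0],
    [0,0,0],
    [0,0,0]
  ],
  "turn": [0,0,0]
}}

```text
time: 20.78
tool_pos: [0.5904, 0.2385, 0.2044]
tool_rot: [-0.0, -0.083, 0.997, -0.0]
contact_force: [-0.4, -0.7, -1.3]
gripper_width: 0.376
grasp_force: 59.9
```

```bash
python3 look.py m1
```

```text
[0.5904 0.2385 0.2044] [-5.000e-04 -8.340e-02  9.965e-01 -4.000e-04] 0.37581597809319467
```

View pics/m1.png

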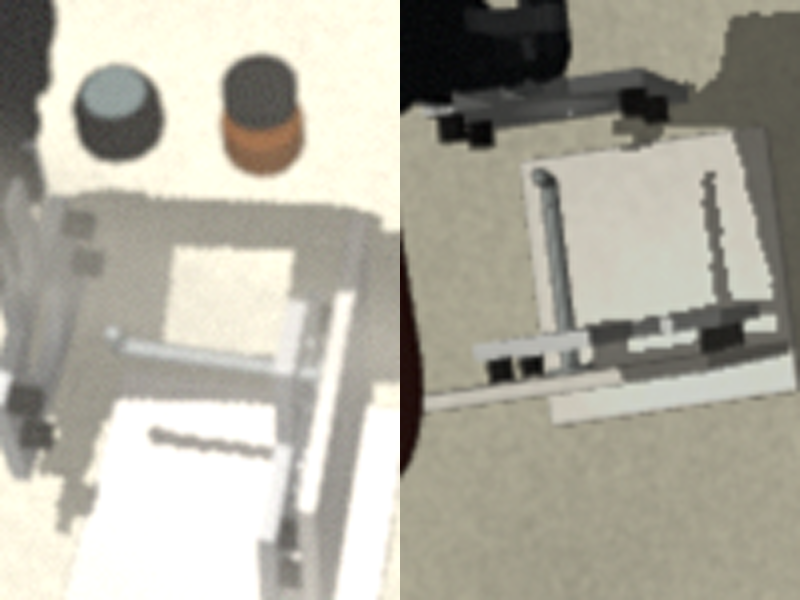

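```bash
cat > feet.py <<'E'
from tri import *
def feet(pairs,zc,half):
    P=np.array([tri(px(s,4,205,210),px(t,4,105,160,400))[0] for s,t in pairs]); m=P.mean(0)
    d=P[2]+P[3]-P[0]-P[1]; a=np.arctan2(-d[0],d[1])
    c=m+[.010*np.cos(a),.010*np.sin(a),0]; r=np.radians(9.6); q=c[:2]-[.5098,.2263]
    print(P.round(4).tolist()); print("centre",c.round(4),"yaw",np.degrees(a).round(1),"necktop",(m[2]-zc+half).round(4),"local",(q@[np.cos(r),np.sin(r)]).round(4),(q@[-np.sin(r),np.cos(r)]).round(4))
E
python3 - <<'E'
from feet import *
feet([((75,207),(645,92)),((88,257),(672,103)),((12,422),(418,127)),((28,467),(456,137))],.053,.148)
feet([((80,222),(630,97)),((88,262),(655,107)),((24,398),(450,128)),((37,434),(481,133))],.048,.138)
E
```

```text
[[0.592, 0.1868, 0.1873], [0.5917, 0.1862, 0.1452], [0.5734, 0.2884, 0.1879], [0.5729, 0.2883, 0.1466]]
centre [0.5923 0.2392 0.1668] yaw 10.4 necktop 0.2618 local 0.0835 -0.001
[[0.5883, 0.1931, 0.1868], [0.5885, 0.1922, 0.1519], [0.5742, 0.2756, 0.1842], [0.5747, 0.2749, 0.1501]]
centre [0.5913 0.2356 0.1683] yaw 9.6 necktop 0.2583 local 0.0819 -0.0044
```

{"method": "play_rows", "body": {
  "linear": [
    [-0.0006,0.0036,-0.025],
    [0,0,-0.0205],
    [0,0,0],
    [-0.0148,-0.0025,0],
    [-0.0148,-0.0025,0],
    [-0.0148,-0.0025,0],
    [-0.0148,-0.0025,0],
    [0,0,0]
  ],
  "turn": [0,0,0,0,0,0,0,0]
}}

```text
time: 21.88
tool_pos: [0.53, 0.233, 0.1597]
tool_rot: [0.0, -0.084, 0.996, 0.0]
contact_force: [-1.2, -0.1, -1.2]
gripper_width: 0.376
grasp_force: 59.9
```

{"method": "play_rows", "body": {
  "linear": [
    [-0.01,-0.0017,0],
    [-0.005,-0.0008,-0.006],
    [0,0,-0.007],
    [-0.004,-0.0007,0],
    [0,0,0]
  ],
  "turn": [0,0,0,0,0]
}}

```text
time: 22.5
tool_pos: [0.5119, 0.2297, 0.1462]
tool_rot: [-0.0, -0.084, 0.996, -0.0]
contact_force: [-0.1, -1.1, -0.9]
gripper_width: 0.375
grasp_force: 59.9
```

{"method": "play_rows", "body": {
  "linear": [
    [-0.004,-0.0007,-0.001],
    [-0.004,-0.0007,0],
    [-0.003,-0.0005,0],
    [0,0,0]
  ],
  "turn": [0,0,0,0]
}}

```text
time: 23.0
tool_pos: [0.501, 0.2279, 0.1456]
tool_rot: [0.0, -0.084, 0.996, 0.0]
contact_force: [-0.8, 0.6, -0.9]
gripper_width: 0.376
grasp_force: 59.9
```

{"method": "play_rows", "body": {
  "linear": [
    [-0.002,-0.0003,0],
    [-0.002,-0.0003,0],
    [0,0,0]
  ],
  "turn": [0,0,0]
}}

```text
time: 23.38
tool_pos: [0.498, 0.2274, 0.146]
tool_rot: [0.001, -0.084, 0.996, 0.0]
contact_force: [3.8, 1.5, -0.6]
gripper_width: 0.377
grasp_force: 59.9
```

Contact. A little more push, then lower onto the bar.

{"method": "play_rows", "body": {
  "linear": [
    [-0.002,-0.0003,0],
    [0,0,-0.002],
    [0,0,-0.002],
    [0,0,0]
  ],
  "turn": [0,0,0,0]
}}

```text
time: 23.88
tool_pos: [0.4974, 0.2274, 0.1434]
tool_rot: [0.003, -0.084, 0.996, 0.0]
contact_force: [5.2, 1.8, 1.3]
gripper_width: 0.379
grasp_force: 60.3
```

{"method": "play_rows", "body": {
  "linear": [
    [0,0,-0.0015],
    [0,0,0]
  ],
  "turn": [0,0]
}}

```text
time: 24.12
tool_pos: [0.4976, 0.2275, 0.1432]
tool_rot: [0.003, -0.084, 0.996, 0.0]
contact_force: [4.2, -1.2, 6.4]
gripper_width: 0.375
grasp_force: 60.8
```

{"method": "play_rows", "body": {
  "linear": [
    [0,0,0],
    [0,0,0],
    [0,0,0]
  ],
  "turn": [0,0,0],
  "hand": 0.055
}}

```text
time: 24.5
tool_pos: [0.4942, 0.2268, 0.1391]
tool_rot: [-0.001, -0.084, 0.996, -0.0]
contact_force: [0.7, -0.1, 0.5]
gripper_width: 0.643
grasp_force: 0.0
```

{"method": "play_rows", "body": {
  "linear": [
    [0,0,0.03],
    [0,0,0.05],
    [0,0,0.05],
    [0,0,0]
  ],
  "turn": [0,0,0,0]
}}

```text
time: 25.0
tool_pos: [0.4971, 0.2277, 0.2756]
tool_rot: [0.004, -0.084, 0.996, 0.001]
contact_force: [-0.2, 0.0, -0.7]
gripper_width: 0.642
grasp_force: 0.0
```

{"method": "play_rows", "body": {
  "linear": [
    [-0.007,-0.03,0],
    [-0.007,-0.055,0],
    [-0.007,-0.055,0],
    [-0.007,-0.055,0],
    [-0.007,-0.055,0],
    [-0.007,-0.055,0],
    [-0.007,-0.055,0],
    [-0.007,-0.055,0]
  ],
  "turn": [0.3,0.3,0.3,0.3,0.3,0.3,0.3,0.3],
  "hand": 0.0854
}}

```text
time: 26.0
tool_pos: [0.4379, -0.1893, 0.2683]
tool_rot: [-0.001, -0.105, 0.995, 0.001]
contact_force: [1.5, -0.2, 0.1]
gripper_width: 0.999
grasp_force: 0.0
```

{"method": "play_rows", "body": {
  "linear": [
    [-0.007,-0.045,0],
    [0,-0.022,0],
    [0,0,0],
    [0,0,0]
  ],
  "turn": [0,0,0,0]
}}

```text
time: 26.5
tool_pos: [0.4322, -0.2539, 0.2694]
tool_rot: [-0.0, -0.105, 0.994, 0.001]
contact_force: [-0.6, 0.5, 0.2]
gripper_width: 0.997
grasp_force: 0.0
```

```bash
python3 look.py m2
```

```text
[ 0.4322 -0.2539  0.2694] [-2.000e-04 -1.052e-01  9.945e-01  6.000e-04] 0.9969773110627366
```

View pics/m2.png

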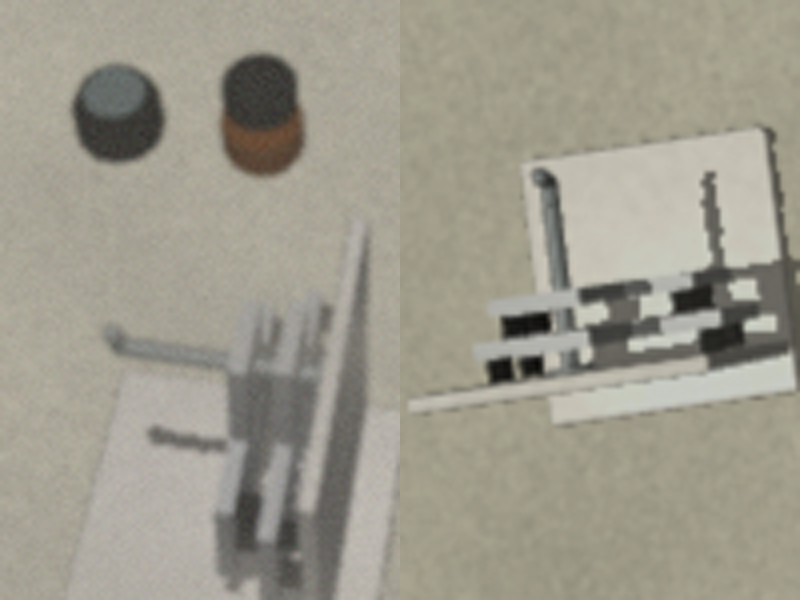

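{"method": "play_rows", "body": {
  "linear": [
    [-0.0005,-0.002,-0.04],
    [0,0,-0.04],
    [0,0,-0.04],
    [0,0,-0.03],
    [0,0,-0.02],
    [0,0,-0.014],
    [0,0,0]
  ],
  "turn": [0,0,0,0,0,0,0]
}}

```text
time: 27.48
tool_pos: [0.4312, -0.256, 0.0851]
tool_rot: [-0.001, -0.105, 0.994, 0.001]
contact_force: [-0.3, -0.7, 0.1]
gripper_width: 0.996
grasp_force: 0.0
```

{"method": "play_rows", "body": {
  "linear": [
    [0,0,0],
    [0,0,0],
    [0,0,0],
    [0,0,0],
    [0,0,0],
    [0,0,0]
  ],
  "turn": [0,0,0,0,0,0],
  "hand": 0.028
}}

```text
time: 28.22
tool_pos: [0.4322, -0.2578, 0.087]
tool_rot: [0.001, -0.105, 0.995, -0.001]
contact_force: [-0.4, -1.4, 5.4]
gripper_width: 0.379
grasp_force: 59.7
```

{"method": "play_rows", "body": {
  "linear": [
    [0,0,0.005],
    [0,0,0.015],
    [0,0,0.03],
    [0,0,0.035],
    [0,0,0.03],
    [0.005,0.02,0],
    [0.012,0.04,0],
    [0.014,0.045,0]
  ],
  "turn": [0,0,0,0,0,0,0,0]
}}

```text
time: 29.22
tool_pos: [0.4625, -0.1511, 0.2014]
tool_rot: [0.0, -0.104, 0.995, 0.0]
contact_force: [-0.3, -0.1, -1.6]
gripper_width: 0.373
grasp_force: 59.7
```

{"method": "play_rows", "body": {
  "linear": [
    [0.014,0.045,0],
    [0.014,0.045,0],
    [0.014,0.045,0],
    [0.014,0.045,0],
    [0.014,0.045,0],
    [0.014,0.045,0],
    [0.014,0.045,0],
    [0.014,0.035,0]
  ],
  "turn": [-0.6,-0.6,-0.6,-0.6,0,0,0,0]
}}

```text
time: 30.22
tool_pos: [0.5744, 0.1995, 0.2012]
tool_rot: [-0.0, -0.084, 0.996, -0.001]
contact_force: [0.8, -10.0, 12.3]
gripper_width: 0.371
grasp_force: 62.0
```

{"method": "play_rows", "body": {
  "linear": [
    [0.012,0.03,0],
    [0.005,0.011,0],
    [0,0,0],
    [0,0,0]
  ],
  "turn": [0,0,0,0]
}}

```text
time: 30.72
tool_pos: [0.5913, 0.2392, 0.2012]
tool_rot: [-0.0, -0.084, 0.996, 0.0]
contact_force: [0.4, 0.6, 0.0]
gripper_width: 0.33
grasp_force: 0.0
```

```bash
python3 look.py s1
```

```text
[0.5913 0.2392 0.2012] [-2.000e-04 -8.370e-02  9.965e-01  3.000e-04] 0.32990207465022603
```

View pics/s1.png

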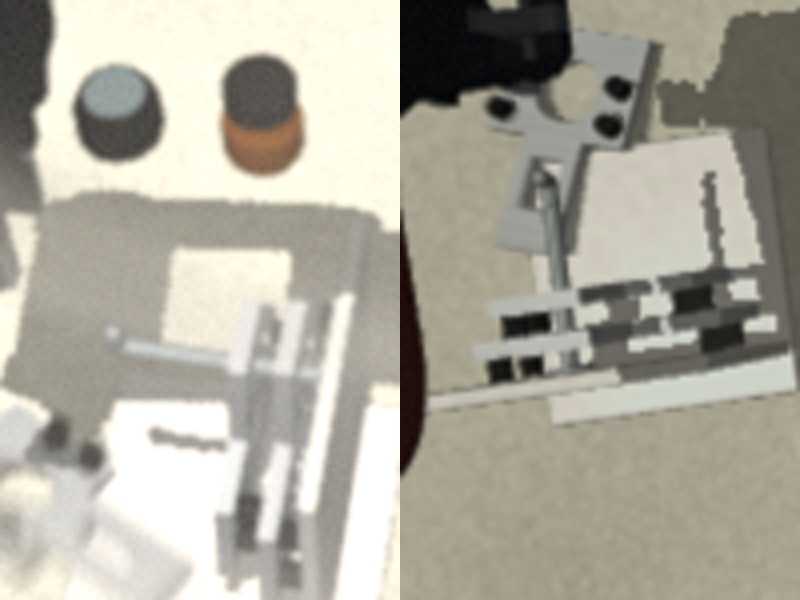

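{"method": "play_rows", "body": {
  "linear": [
    [0.01,0,0.02],
    [0.01,-0.05,0.01],
    [0,-0.06,0.01],
    [0,-0.06,0],
    [0,-0.06,0],
    [0,-0.03,0]
  ],
  "turn": [0,0,0,0,0,0],
  "hand": 0.02
}}

```text
time: 31.58
tool_pos: [0.611, -0.0237, 0.2411]
tool_rot: [0.0, -0.082, 0.997, -0.0]
contact_force: [-0.6, 0.4, 0.3]
gripper_width: 0.231
grasp_force: 0.0
```

```bash
cat > pose.py <<'E'
from chk import *
from scipy.optimize import minimize, differential_evolution
def rect(y0,y1,z0,z1): return [(y0,z0),(y1,z0),(y1,z1),(y0,z1)]
# local frame: y width, z up from plate centre; small plate
H=.064
SOL=[rect(-.04,.04,-H,0),rect(-.017,.017,0,H)]
HOLE=[rect(-.018,.018,-H/2-.018,-H/2+.018),rect(-.009,.009,.012,.042)]
def mask(n,v,s=3,box=None):
    Rm=R.from_rotvec(v[3:]).as_matrix(); m=np.zeros((420*s,560*s),np.uint8)
    def poly(q,x): return ((proj(n,np.array([[x,a,b] for a,b in q])@Rm.T+v[:3])+.5)*s-.5)
    for q in SOL:
        cv2.fillConvexPoly(m,cv2.convexHull(np.vstack([poly(q,-.004),poly(q,.004)]).astype(np.int32)),255)
    for q in HOLE:
        a=np.zeros_like(m);b=a.copy(); cv2.fillConvexPoly(a,poly(q,-.004).astype(np.int32),255);cv2.fillConvexPoly(b,poly(q,.004).astype(np.int32),255); m[(a&b)>0]=0
    return cv2.resize(m,(560,420),interpolation=cv2.INTER_AREA)/255.
E
python3 - <<'E'
from pose import *
s=state();print(s["time"],s["tool_pos"].round(3),s["joint_pos"].round(2))
out={}
for n in ("side","top"):
    im=grab_frame(n); out[n+"_im"]=im
    for t in ("small_center","mid_center","large_center","jar_center","loupe_center","gauge_center"):
        for r in trace(n,t)[:3]:
            m=np.argwhere(r["region"]); print(n,t,round(r["p"],2),np.round(r["location"]),m.min(0)[::-1],m.max(0)[::-1],len(m))
            if t=="small_center": out.setdefault(n,[]).append(r["region"])
for n in ("side","top"): out[n]=np.array(out.get(n,[]))
np.savez("obs.npz",**out)
E
```

```text
31.575 [ 0.611 -0.024  0.241] [-0.16 -0.    1.6  -0.    1.55 -1.9 ]
side small_center 0.58 [209. 358.] [176 327] [246 380] 1583
side mid_center 0.59 [267. 316.] [259 286] [274 352] 611
side mid_center 0.5 [236. 239.] [224 227] [246 250] 442
side large_center 0.58 [278. 320.] [270 284] [287 362] 673
side jar_center 0.79 [270. 238.] [261 224] [281 254] 526
side loupe_center 0.93 [234. 241.] [223 225] [246 250] 497
side gauge_center 0.85 [324. 268.] [321 244] [334 289] 446
top small_center 0.93 [133. 187.] [123 164] [163 222] 1201
top mid_center 0.62 [146. 234.] [127 228] [180 244] 313
top large_center 0.61 [142. 246.] [123 239] [178 255] 326
top jar_center 0.78 [267. 201.] [256 189] [278 210] 400
```

```bash
cat > fitp.py <<'E'
from pose import *
def run(obs,inits):
    g={n:cv2.GaussianBlur(obs[n].astype(float),(0,0),.7) for n in obs}
    def cost(v):
        c=0
        for n in g:
            m=cv2.GaussianBlur(mask(n,v),(0,0),.7); c+=1-np.minimum(m,g[n]).sum()/np.maximum(m,g[n]).sum()
        return c
    best=None
    for x0 in inits:
        for it in range(3):
            S=np.vstack([x0]+[x0+np.eye(6)[i]*(.012 if i<3 else .2)/(1+it) for i in range(6)])
            f=minimize(cost,x0,method="Nelder-Mead",options=dict(initial_simplex=S,maxfev=350,xatol=1e-4,fatol=1e-4)); x0=f.x
        if best is None or f.fun<best.fun: best=f
    return best
def report(v):
    M=R.from_rotvec(v[3:]).as_matrix(); print("axes x,y,z:",M.T.round(3).tolist())
    P=lambda x,y,z:(v[:3]+M@[x,y,z]).round(3)
    print("centre",v[:3].round(4),"necktop",P(0,0,.064),"eye",P(0,0,.027),"necksideL/R mid",P(0,.017,.032),P(0,-.017,.032),"panel low corners",P(0,.04,-.064),P(0,-.04,-.064),"neck dir deg",np.degrees(np.arctan2(M[1,2],M[0,2])).round(1))
    print("front-face corner z",[float(P(.004,y,z)[2]) for y,z in [(.017,.064),(-.017,.064),(.04,0),(-.04,0),(.04,-.064),(-.04,-.064)]])
E
cat > go.py <<'E'
from fitp import *
d=np.load("obs.npz"); obs={n:d[n][0] for n in ("side","top")}
loc=np.argwhere(obs["top"]).mean(0)[::-1]
c=toz("top",[loc],.02)[0]; print("blob",c.round(3))
ini=[]
for a in (145,165):
  for tilt in (-.15,.15):
    r=np.radians(a); z=np.array([np.cos(r),np.sin(r),0]); x=np.array([0,0,-1.]); y=np.cross(z,x)
    M=R.from_rotvec(y*tilt)*R.from_matrix(np.c_[x,y,z]); ini.append(np.r_[c,M.as_rotvec()])
b=run(obs,ini); print("cost",b.fun); report(b.x); np.save("pose.npy",b.x)
for n in obs: m=mask(n,b.x)>.5; print(n,"iou",((m&obs[n]).sum()/(m|obs[n]).sum()).round(3))
E
time python3 go.py
```

```text
blob [0.598 0.292 0.02 ]Traceback (most recent call last):
  File "go.py", line 10, in <module>
    b=run(obs,ini); print("cost",b.fun); report(b.x); np.save("pose.npy",b.x)
  File "fitp.py", line 13, in run
    f=minimize(cost,x0,method="Nelder-Mead",options=dict(initial_simplex=S,maxfev=350,xatol=1e-4,fatol=1e-4)); x0=f.x
    res = _minimize_neldermead(fun, x0, args, callback, bounds=bounds,
                               **options)
    fsim[j] = func(sim[j])
              ~~~~^^^^^^^^
    fx = function(np.copy(x), *(wrapper_args + args))
  File "fitp.py", line 7, in cost
    m=cv2.GaussianBlur(mask(n,v),(0,0),.7); c+=1-np.minimum(m,g[n]).sum()/np.maximum(m,g[n]).sum()
                       ~~~~^^^^^
  File "pose.py", line 12, in mask
    cv2.fillConvexPoly(m,cv2.convexHull(np.vstack([poly(q,-.004),poly(q,.004)]).astype(np.int32)),255)
                                                   ~~~~^^^^^^^^^
  File "pose.py", line 10, in poly
    def poly(q,x): return ((proj(n,np.array([[x,a,b] for a,b in q])@Rm.T+v[:3])+.5)*s-.5)
                            ~~~~^^^^^^^^^^^^^^^^^^^^^^^^^^^^^^^^^^^^^^^^^^^^^^^
  File "h.py", line 15, in proj
    K,D,o,Rm=cam(n)
             ~~~^^^
  File "h.py", line 5, in cam
    c=camera_info(n); K=np.array(c["camera_matrix"],float); D=np.array(c["distortion"],float)
ValueError: time passes only in moves, steps and waits

real	0m5.423s
user	0m4.170s
sys	0m1.663s
```

```bash
sed -i 's/^def cam(n)/import functools\n@functools.cache\ndef cam(n)/' h.py; time python3 go.py
```

```text
blob [0.598 0.292 0.02 ]
cost 0.2570519250806972
axes x,y,z: [[-0.199, -0.091, -0.976], [-0.158, -0.98, 0.123], [-0.967, 0.179, 0.181]]
centre [0.5847 0.2957 0.0148] necktop [0.523 0.307 0.026] eye [0.559 0.301 0.02 ] necksideL/R mid [0.551 0.285 0.023] [0.556 0.318 0.019] panel low corners [0.64  0.245 0.008] [ 0.653  0.323 -0.002] neck dir deg 169.5
front-face corner z [0.025, 0.02, 0.016, 0.006, 0.004, -0.006]
side iou 0.903
top iou 0.845
real	0m36.204s
user	0m27.056s
sys	0m17.340s
```

{"method": "play_rows", "body": {
  "linear": [
    [-0.006,0.03,0],
    [-0.006,0.05,0],
    [-0.006,0.05,0],
    [-0.006,0.05,0],
    [-0.006,0.05,0],
    [-0.006,0.05,0],
    [-0.006,0.03,0],
    [-0.006,0.014,0]
  ],
  "turn": [-2.5,-2.5,-2.5,-2.5,-2.5,-2.5,-2.5,-2.5],
  "hand": 0.06
}}

```text
time: 33.28
tool_pos: [0.5629, 0.3049, 0.2407]
tool_rot: [-0.0, 0.09, 0.996, 0.0]
contact_force: [0.1, -0.3, 0.0]
gripper_width: 0.705
grasp_force: 0.0
```

{"method": "play_rows", "body": {
  "linear": [
    [0,0,-0.04],
    [0,0,-0.05],
    [0,0,-0.05],
    [0,0,-0.04],
    [0,0,0],
    [0,0,0]
  ],
  "turn": [0,0,0,0,0,0]
}}

```text
time: 34.02
tool_pos: [0.5628, 0.305, 0.0597]
tool_rot: [-0.001, 0.09, 0.996, 0.002]
contact_force: [-0.1, 7.6, -3.0]
gripper_width: 0.703
grasp_force: 0.0
```

{"method": "play_rows", "body": {
  "linear": [
    [0,0.004,0.03],
    [0.01,0.004,0.05],
    [0.03,0.008,0.0],
    [0.017,0.0,0],
    [0,0,0],
    [0,0,0]
  ],
  "turn": [0,0,0,0,0,0],
  "hand": 0.036
}}

```text
time: 34.78
tool_pos: [0.6198, 0.3189, 0.1404]
tool_rot: [-0.001, 0.091, 0.996, -0.0]
contact_force: [0.1, 0.2, 0.4]
gripper_width: 0.423
grasp_force: 0.0
```

```bash
cat > snap.py <<'E'
from pose import *
s=state();print(s["time"],s["tool_pos"].round(4),s["tool_rot"].round(3),s["joint_pos"].round(2),s["contact_force"].round(1))
out={}
for n in ("side","top"):
    for r in trace(n,"small_center")[:2]:
        m=np.argwhere(r["region"]); print(n,round(r["p"],2),np.round(r["location"]),m.min(0)[::-1],m.max(0)[::-1],len(m)); out.setdefault(n,[]).append(r["region"])
    for t in ("mid_center","large_center"):
        for r in trace(n,t)[:1]: m=np.argwhere(r["region"]); print(n,t,np.round(r["location"]),m.min(0)[::-1],m.max(0)[::-1],len(m))
np.savez("obs.npz",**{k:np.array(v) for k,v in out.items()})
E
python3 snap.py
```

```text
34.775 [0.6198 0.3189 0.1404] [-0.001  0.091  0.996 -0.   ] [ 0.37  0.26  1.48  0.    1.4  -1.02] [0.1 0.2 0.4]
side 0.58 [209. 358.] [176 327] [246 380] 1583
side mid_center [267. 316.] [259 286] [274 352] 611
side large_center [278. 320.] [270 284] [287 362] 673
top 0.93 [133. 187.] [123 164] [163 222] 1201
top mid_center [146. 234.] [127 228] [180 244] 313
top large_center [142. 246.] [123 239] [178 255] 326
```

{"method": "play_rows", "body": {
  "linear": [
    [0,0,-0.04],
    [0,0,-0.04],
    [0,0,-0.03],
    [0,0,-0.012],
    [0,0,-0.006],
    [0,0,-0.004],
    [0,0,0]
  ],
  "turn": [0,0,0,0,0,0,0]
}}

```text
time: 35.95
tool_pos: [0.6212, 0.3192, 0.01]
tool_rot: [0.001, 0.091, 0.996, 0.0]
contact_force: [0.4, -0.7, 0.1]
gripper_width: 0.423
grasp_force: 0.0
```

{"method": "play_rows", "body": {
  "linear": [
    [0,0,0],
    [0,0,0],
    [0,0,0],
    [0,0,0]
  ],
  "turn": [0,0,0,0],
  "hand": 0.015
}}

```text
time: 36.45
tool_pos: [0.6205, 0.319, 0.009]
tool_rot: [0.0, 0.091, 0.996, 0.0]
contact_force: [-0.5, -0.4, 0.7]
gripper_width: 0.18
grasp_force: 0.0
```

{"method": "play_rows", "body": {
  "linear": [
    [0,0,0],
    [0,0,0],
    [0,0,-0.004],
    [0,0,-0.003],
    [0,0,0]
  ],
  "turn": [0,0,0,0,0],
  "hand": 0.036
}}

```text
time: 37.08
tool_pos: [0.6201, 0.3188, 0.0012]
tool_rot: [-0.001, 0.091, 0.996, -0.0]
contact_force: [0.1, -0.1, 0.6]
gripper_width: 0.421
grasp_force: 0.0
```

{"method": "play_rows", "body": {
  "linear": [
    [0,0,0],
    [0,0,0],
    [0,0,0],
    [0,0,0]
  ],
  "turn": [0,0,0,0],
  "hand": 0.015
}}

```text
time: 37.58
tool_pos: [0.6206, 0.319, 0.002]
tool_rot: [0.0, 0.091, 0.996, 0.0]
contact_force: [-0.2, 0.1, 0.3]
gripper_width: 0.177
grasp_force: 0.0
```

{"method": "play_rows", "body": {
  "linear": [
    [0,0,0.05],
    [0,0,0.06],
    [0.02,0,0.06],
    [0,-0.06,0.05],
    [0,-0.06,0],
    [0,-0.06,0],
    [0,-0.06,0],
    [0,-0.04,0]
  ],
  "turn": [0,0,0,0,0,0,0,0]
}}

```text
time: 38.58
tool_pos: [0.6401, 0.0484, 0.2114]
tool_rot: [0.0, 0.091, 0.996, -0.0]
contact_force: [0.1, 0.2, -0.4]
gripper_width: 0.175
grasp_force: 0.0
```

```bash
sed -i 's/^    for r in trace(n,"small/    grab_frame(n)\n    for r in trace(n,"small/' snap.py; python3 snap.py; python3 go.py
```

```text
38.575 [0.6401 0.0484 0.2114] [ 0.     0.091  0.996 -0.   ] [-0.04  0.08  1.56 -0.    1.5  -1.43] [ 0.1  0.2 -0.4]
side 0.8 [206. 359.] [176 327] [246 380] 1743
side mid_center [266. 318.] [259 285] [275 352] 607
side large_center [279. 323.] [270 283] [287 362] 708
top large_center [127. 252.] [123 246] [132 255] 50Traceback (most recent call last):
  File "go.py", line 2, in <module>
    d=np.load("obs.npz"); obs={n:d[n][0] for n in ("side","top")}
                                 ~^^^
    raise KeyError(f"{key} is not a file in the archive") from None
KeyError: 'top is not a file in the archive'
```

```bash
cat >> pose.py <<'E'
FEET=[(s*.032,z-.064) for s in (-1,1) for z in (.032,.054)]
_m0=mask
def mask(n,v,s=3):
    m=_m0(n,v,s); Rm=R.from_rotvec(v[3:]).as_matrix(); f=np.zeros((420*s,560*s),np.uint8)
    for y,z in FEET:
        q=[[x,y+a,z+b] for x in (-.004,-.016) for a in (-.0045,.0045) for b in (-.0045,.0045)]
        cv2.fillConvexPoly(f,cv2.convexHull(((proj(n,np.array(q)@Rm.T+v[:3])+.5)*s-.5).astype(np.int32)),255)
    return np.maximum(m,cv2.resize(f,(560,420),interpolation=cv2.INTER_AREA)/255.)
E
cat > go.py <<'E'
from fitp import *
obs={}
for n in ("side","top"):
    for k in range(4):
        im=grab_frame(n); t=[r for r in trace(n,"small_center") if r["region"].sum()>700]
        if t: obs[n]=t[0]["region"]; m=np.argwhere(obs[n]); print(n,t[0]["p"],m.min(0)[::-1],m.max(0)[::-1],len(m)); break
c=toz("top" if "top" in obs else "side",[np.argwhere(obs.get("top",obs["side"])).mean(0)[::-1]],.012)[0]; print("blob",c.round(3))
np.savez("obs.npz",**obs)
ini=[]
for up in (-1,1):
  for a in range(0,360,45):
    r=np.radians(a); z=np.array([np.cos(r),np.sin(r),0]); x=np.array([0,0,1.*up]); y=np.cross(z,x)
    ini.append(np.r_[c,R.from_matrix(np.c_[x,y,z]).as_rotvec()])
def C(v): return sum(1-np.minimum(mask(n,v),obs[n]).sum()/np.maximum(mask(n,v),obs[n]).sum() for n in obs)
from concurrent.futures import ThreadPoolExecutor
ini.sort(key=C); print([round(C(i),2) for i in ini[:6]])
res=[run(obs,[i]) for i in ini[:6]]
res.sort(key=lambda f:f.fun)
for b in res[:3]: print("cost",round(b.fun,3)); report(b.x)
np.save("pose.npy",res[0].x)
E
time python3 go.py
```

```text
side 0.61 [177 327] [246 381] 1714
blob [0.596 0.295 0.012]
[np.float64(0.53), np.float64(0.53), np.float64(0.65), np.float64(0.65), np.float64(0.69), np.float64(0.69)]
cost 0.102
axes x,y,z: [[0.167, 0.065, 0.984], [0.178, 0.98, -0.095], [-0.97, 0.191, 0.152]]
centre [0.5833 0.2977 0.0205] necktop [0.521 0.31  0.03 ] eye [0.557 0.303 0.025] necksideL/R mid [0.555 0.32  0.024] [0.549 0.287 0.027] panel low corners [0.652 0.325 0.007] [0.638 0.246 0.014] neck dir deg 168.9
front-face corner z [0.033, 0.036, 0.021, 0.028, 0.011, 0.018]
cost 0.119
axes x,y,z: [[-0.11, 0.042, -0.993], [-0.18, -0.983, -0.021], [-0.977, 0.177, 0.115]]
centre [0.5848 0.2957 0.0136] necktop [0.522 0.307 0.021] eye [0.558 0.3   0.017] necksideL/R mid [0.55  0.285 0.017] [0.557 0.318 0.018] panel low corners [0.64  0.245 0.005] [0.655 0.324 0.007] neck dir deg 169.7
front-face corner z [0.017, 0.017, 0.009, 0.011, 0.001, 0.003]
cost 0.547
axes x,y,z: [[-0.27, -0.699, 0.661], [-0.564, -0.442, -0.698], [0.78, -0.562, -0.275]]
centre [0.5789 0.2899 0.0355] necktop [0.629 0.254 0.018] eye [0.6   0.275 0.028] necksideL/R mid [0.594 0.264 0.015] [0.614 0.279 0.039] panel low corners [0.506 0.308 0.025] [0.552 0.344 0.081] neck dir deg -35.7
front-face corner z [0.009, 0.032, 0.01, 0.066, 0.028, 0.084]
real	0m29.698s
user	0m19.640s
sys	0m14.865s
```

```bash
cat > feetcol.py <<'E'
from pose import *
from fitp import run,report
d=np.load("obs.npz"); obs={n:d[n] for n in d.files}
im=grab_frame("side").astype(float).mean(2); 
up=R.from_matrix(np.array([[-.11,.042,-.993],[-.18,-.983,-.021],[-.977,.177,.115]]).T).as_rotvec()
for nm,v in (("down",np.load("pose.npy")),("up",np.r_[.5848,.2957,.0136,up])):
    M=R.from_rotvec(v[3:]).as_matrix()
    for y,z in FEET:
        p=proj("side",v[:3]+M@[-.016 if nm=="up" else 0.004,y,z])[0]; q=p.round().astype(int); print(nm,p.round(1),im[q[1]-1:q[1]+2,q[0]-1:q[0]+2].mean().round(0))
g=im*obs["side"]; m=obs["side"]; print("mean plate",im[m].mean().round(0))
k=(cv2.GaussianBlur(im,(0,0),1)<55)&cv2.dilate(m.astype(np.uint8),np.ones((7,7))).astype(bool)
n,l,s,c=cv2.connectedComponentsWithStats(k.astype(np.uint8)); print([(c[i].round(1).tolist(),int(s[i,4])) for i in range(1,n) if s[i,4]>4])
for tc in ("top",):
    t=grab_frame(tc).astype(float).mean(2); k=cv2.GaussianBlur(t,(0,0),.8)<50; k[:160]=0;k[226:]=0;k[:,:110]=0;k[:,190:]=0
    n,l,s,c=cv2.connectedComponentsWithStats(k.astype(np.uint8)); print([(c[i].round(1).tolist(),int(s[i,4])) for i in range(1,n) if s[i,4]>4])
    for y,z in FEET: print(proj("top",v[:3]+R.from_rotvec(v[3:]).as_matrix()@[-.016,y,z]).round(1))
E
python3 feetcol.py
```

```text
down [210.2 335.7] 75.0
down [219.  340.3] 79.0
down [190.8 365.2] 98.0
down [199.7 370.3] 97.0
up [188.9 361.5] 96.0
up [198.1 366.7] 97.0
up [209.3 333.5] 69.0
up [218.3 338.2] 75.0
mean plate 135.0
[]
[([151.7, 184.6], 1260)]
[[127.5 175.7]]
[[124.8 185.2]]
[[155.8 181.6]]
[[153.2 191.2]]
```

{"method": "play_rows", "body": {
  "linear": [
    [0,-0.06,0],
    [0,-0.06,0],
    [0,-0.06,0]
  ],
  "turn": [0,0,0],
  "hand": 0.06
}}

```text
time: 39.95
tool_pos: [0.6402, -0.1307, 0.2114]
tool_rot: [0.0, 0.09, 0.996, -0.0]
contact_force: [0.6, -0.8, 0.5]
gripper_width: 0.705
grasp_force: 0.0
```

```bash
sed -i 's/^def C/if len(obs)<2: print("one view")\ndef C/' go.py; python3 go.py | grep -v axes
python3 - <<'E'
from pose import *
d=np.load("obs.npz")
for n in d.files:
    m=cv2.dilate(d[n].astype(np.uint8),np.ones((5,5)))>0; im=cv2.GaussianBlur(grab_frame(n).astype(float).mean(2),(0,0),.8)
    print(n,"pct",np.percentile(im[d[n]],[2,10,25,50,75,90]).round())
    for th in (45,60,75):
        k=(m&(im<th)).astype(np.uint8); c=cv2.connectedComponentsWithStats(k); print(th,[(c[3][i].round(1).tolist(),int(c[2][i,4])) for i in range(1,c[0]) if c[2][i,4]>3])
E
```

```text
side 0.56 [177 327] [245 380] 1559
top 0.69 [123 165] [164 222] 1088
blob [0.599 0.294 0.012]
[np.float64(1.24), np.float64(1.24), np.float64(1.37), np.float64(1.37), np.float64(1.45), np.float64(1.46)]
cost 0.269
centre [0.5841 0.2958 0.0158] necktop [0.522 0.307 0.026] eye [0.558 0.301 0.02 ] necksideL/R mid [0.55  0.285 0.023] [0.556 0.318 0.019] panel low corners [0.64  0.245 0.01 ] [0.653 0.324 0.001] neck dir deg 169.7
front-face corner z [0.024, 0.021, 0.016, 0.008, 0.006, -0.003]
cost 0.27
centre [0.5845 0.2956 0.0157] necktop [0.522 0.307 0.027] eye [0.558 0.3   0.02 ] necksideL/R mid [0.556 0.318 0.02 ] [0.551 0.284 0.022] panel low corners [0.653 0.324 0.003] [0.64  0.245 0.007] neck dir deg 169.7
front-face corner z [0.03, 0.031, 0.018, 0.021, 0.007, 0.01]
cost 0.277
centre [0.5841 0.2959 0.0165] necktop [0.522 0.307 0.028] eye [0.558 0.301 0.021] necksideL/R mid [0.556 0.318 0.022] [0.55  0.285 0.022] panel low corners [0.653 0.324 0.005] [0.639 0.245 0.006] neck dir deg 169.9
front-face corner z [0.031, 0.032, 0.02, 0.021, 0.009, 0.01]
side pct [ 75. 101. 120. 131. 133. 134.]
45 []
60 []
75 [([209.1, 334.2], 19), ([217.8, 338.5], 11)]
top pct [ 31.  83. 133. 164. 168. 170.]
45 [([129.1, 176.3], 15), ([156.2, 181.5], 13), ([126.2, 185.5], 13), ([153.6, 190.9], 11)]
60 [([129.0, 176.3], 18), ([156.0, 181.5], 18), ([126.0, 185.5], 18), ([153.7, 190.8], 20)]
75 [([128.7, 176.0], 24), ([156.4, 181.7], 23), ([126.2, 185.6], 24), ([153.8, 191.0], 24)]
```

{"method": "play_rows", "body": {
  "linear": [
    [0,0.05,0],
    [0,0.06,0],
    [0,0.06,0],
    [0,0.06,0],
    [-0.01,0.06,0],
    [-0.01,0.06,0],
    [-0.01,0.06,0],
    [0,0.044,-0.02]
  ],
  "turn": [0,0,0,0,0,0,0,0],
  "hand": 0.03
}}

```text
time: 41.25
tool_pos: [0.6095, 0.33, 0.1939]
tool_rot: [0.002, 0.088, 0.996, 0.001]
contact_force: [0.9, -0.6, 0.5]
gripper_width: 0.354
grasp_force: 0.0
```

{"method": "play_rows", "body": {
  "linear": [
    [0,0,-0.05],
    [0,0,-0.05],
    [0,0,-0.04],
    [0,0,-0.025],
    [0,0,-0.01],
    [0,0,0]
  ],
  "turn": [0,0,0,0,0,0]
}}

```text
time: 42.0
tool_pos: [0.6096, 0.3258, 0.0161]
tool_rot: [-0.0, 0.09, 0.996, -0.0]
contact_force: [0.2, -0.5, -0.5]
gripper_width: 0.352
grasp_force: 0.0
```

{"method": "play_rows", "body": {
  "linear": [
    [0,0,0],
    [0,0,0],
    [0,0,0]
  ],
  "turn": [0,0,0],
  "hand": 0.0
}}

```text
time: 42.38
tool_pos: [0.6109, 0.3252, 0.0173]
tool_rot: [0.001, 0.091, 0.996, 0.0]
contact_force: [0.2, 0.0, -0.1]
gripper_width: -0.003
grasp_force: 0.0
```

Run:
```python
from h import *
from tri import tri
for z in (.012,.02,.028): print(z,toz("top",[(129,176.3),(126.2,185.5),(156.2,181.6),(153.7,190.9)],z).round(4)[:,:2].tolist())
for s,t in (((209.1,334.2),(156.2,181.6)),((217.8,338.5),(153.7,190.9))): print(tri(s,t))
```

```text
0.012 [[0.6242, 0.3231], [0.6032, 0.3283], [0.6136, 0.2612], [0.5926, 0.2658]]
0.02 [[0.6232, 0.3199], [0.6024, 0.3251], [0.6127, 0.2586], [0.5919, 0.2632]]
0.028 [[0.6222, 0.3168], [0.6016, 0.3219], [0.6118, 0.256], [0.5911, 0.2606]]
(array([0.61269477, 0.25807358, 0.02180176]), [np.float64(0.00016905791968243174), np.float64(0.00016905791968251384)])
(array([0.5916874 , 0.26165613, 0.02502356]), [np.float64(0.0002940666734575051), np.float64(0.00029406667345765553)])
```

{"method": "play_rows", "body": {
  "linear": [
    [0.002,-0.003,0],
    [0,0,0],
    [0,0,-0.006],
    [0,0,-0.004],
    [0,0,0]
  ],
  "turn": [0,0,0,0,0],
  "hand": 0.03
}}

```text
time: 43.0
tool_pos: [0.6116, 0.3217, 0.0051]
tool_rot: [-0.001, 0.091, 0.996, -0.0]
contact_force: [0.1, 0.2, 0.2]
gripper_width: 0.348
grasp_force: 0.0
```

{"method": "play_rows", "body": {
  "linear": [
    [0,0,0],
    [0,0,0],
    [0,0,0]
  ],
  "turn": [0,0,0],
  "hand": 0.0
}}

```text
time: 43.38
tool_pos: [0.6125, 0.322, 0.0064]
tool_rot: [0.0, 0.091, 0.996, 0.0]
contact_force: [-0.1, -0.1, 0.5]
gripper_width: -0.0
grasp_force: 0.0
```

{"method": "play_rows", "body": {
  "linear": [
    [0,0,-0.003],
    [0,0,-0.003],
    [0,0,0]
  ],
  "turn": [0,0,0]
}}

```text
time: 43.75
tool_pos: [0.6119, 0.3218, -0.0004]
tool_rot: [-0.0, 0.091, 0.996, -0.0]
contact_force: [-0.4, -1.2, -0.7]
gripper_width: -0.001
grasp_force: 0.0
```

{"method": "play_rows", "body": {
  "linear": [
    [0,0,-0.004],
    [0,0,-0.003],
    [0,0,0]
  ],
  "turn": [0,0,0]
}}

```text
time: 44.12
tool_pos: [0.6123, 0.322, -0.0068]
tool_rot: [-0.0, 0.091, 0.996, -0.0]
contact_force: [-0.8, -0.4, -0.4]
gripper_width: 0.002
grasp_force: 0.2
```

{"method": "play_rows", "body": {
  "linear": [
    [0,0,0],
    [0,0,-0.003],
    [0,0,-0.005],
    [0,0,0]
  ],
  "turn": [0,0,0,0],
  "hand": 0.03
}}

```text
time: 44.62
tool_pos: [0.6116, 0.3216, -0.0159]
tool_rot: [-0.001, 0.091, 0.996, -0.0]
contact_force: [0.5, -0.6, 0.3]
gripper_width: 0.351
grasp_force: 0.0
```

{"method": "play_rows", "body": {
  "linear": [
    [0,0,0],
    [0,0,0],
    [0,0,0]
  ],
  "turn": [0,0,0],
  "hand": 0.0
}}

```text
time: 45.0
tool_pos: [0.6124, 0.322, -0.0147]
tool_rot: [0.0, 0.091, 0.996, 0.0]
contact_force: [0.4, -0.1, -0.7]
gripper_width: 0.091
grasp_force: 59.0
```

{"method": "play_rows", "body": {
  "linear": [
    [0,0,0.015],
    [0.02,0.005,0.01],
    [0.04,0.01,0],
    [0.02,0.005,0],
    [0,0,-0.012],
    [0,0,-0.013],
    [0,0,0]
  ],
  "turn": [0,0,0,0,0,0,0]
}}

```text
time: 45.88
tool_pos: [0.6903, 0.3413, -0.0169]
tool_rot: [-0.002, 0.09, 0.996, -0.001]
contact_force: [0.2, -1.0, 0.6]
gripper_width: 0.086
grasp_force: 60.4
```

{"method": "play_rows", "body": {
  "linear": [
    [0,0,0],
    [0,0,0],
    [0,0,0.05],
    [0,0,0.03]
  ],
  "turn": [0,0,0,0],
  "hand": 0.05
}}

```text
time: 46.38
tool_pos: [0.6933, 0.3424, 0.0683]
tool_rot: [0.001, 0.091, 0.996, 0.001]
contact_force: [0.3, 0.3, -0.6]
gripper_width: 0.585
grasp_force: 0.0
```

{"method": "play_rows", "body": {
  "linear": [
    [-0.04,-0.015,0],
    [-0.016,-0.008,0],
    [0,0,-0.04],
    [0,0,-0.035],
    [0,0,-0.015],
    [0,0,0]
  ],
  "turn": [0,0,0,0,0,0],
  "hand": 0.06
}}

```text
time: 47.12
tool_pos: [0.6356, 0.3187, -0.0257]
tool_rot: [-0.001, 0.091, 0.996, -0.0]
contact_force: [-0.4, -0.2, 0.6]
gripper_width: 0.706
grasp_force: 0.0
```

{"method": "play_rows", "body": {
  "linear": [
    [0,0,-0.003],
    [0,0,-0.002],
    [0,0,0]
  ],
  "turn": [0,0,0],
  "hand": 0.045
}}

```text
time: 47.5
tool_pos: [0.6368, 0.3192, -0.029]
tool_rot: [0.001, 0.091, 0.996, 0.0]
contact_force: [-0.0, -0.7, 0.6]
gripper_width: 0.529
grasp_force: 0.0
```

Now close on the neck.

{"method": "play_rows", "body": {
  "linear": [
    [0,0,-0.002],
    [0,0,0],
    [0,0,0],
    [0,0,0]
  ],
  "turn": [0,0,0,0],
  "hand": 0.025
}}

```text
time: 48.0
tool_pos: [0.6372, 0.3193, -0.0299]
tool_rot: [0.001, 0.091, 0.996, 0.0]
contact_force: [-1.5, -0.9, 5.7]
gripper_width: 0.369
grasp_force: 58.9
```

{"method": "play_rows", "body": {
  "linear": [
    [0,0,0],
    [0,0,0]
  ],
  "turn": [0,0],
  "hand": 0.0325
}}

```text
time: 48.25
tool_pos: [0.6372, 0.3193, -0.0301]
tool_rot: [0.001, 0.091, 0.996, 0.0]
contact_force: [-2.0, -1.2, 5.7]
gripper_width: 0.384
grasp_force: 30.1
```

{"method": "play_rows", "body": {
  "linear": [
    [0,0,0],
    [0.002,0,0.018],
    [0.006,-0.001,0.018],
    [0.009,-0.002,0.017],
    [0.012,-0.002,0.014],
    [0.014,-0.003,0.012],
    [0.013,-0.003,0.009],
    [0,0,0]
  ],
  "turn": [0,0,0,0,0,0,0,0],
  "hand": 0.0335
}}

```text
time: 49.25
tool_pos: [0.6942, 0.3076, 0.0576]
tool_rot: [0.001, 0.091, 0.996, 0.0]
contact_force: [-0.3, 0.1, -1.1]
gripper_width: 0.394
grasp_force: 9.8
```

```bash
cat > go2.py <<'E'
from fitp import *
obs={}
for n in ("side","top"):
    grab_frame(n); t=[r for r in trace(n,"small_center") if r["region"].sum()>200]
    for r in t: m=np.argwhere(r["region"]); print(n,round(r["p"],2),m.min(0)[::-1],m.max(0)[::-1],len(m))
    if t: obs[n]=t[0]["region"]
np.savez("obs.npz",**obs)
s=state(); tp=s["tool_pos"]; print(s["time"],tp.round(3),s["gripper_width"],s["grasp_force"])
# one free angle (pitch in the grip) plus small grip offsets
import sys
a=np.radians(float(sys.argv[1])); n=np.array([np.cos(a),np.sin(a),0]); up=np.array([0,0,1.])
def pose(p):
    z=n*np.cos(p[0])+up*np.sin(p[0]); x=-(up*np.cos(p[0])-n*np.sin(p[0])); y=np.cross(z,x)
    g=tp+[0,0,.034+p[2]]; c=g-z*(.027+p[1])+y*p[3]
    return np.r_[c,R.from_matrix(np.c_[x,y,z]).as_rotvec()]
def C(p):
    c=40*abs(p[2])+20*abs(p[1])
    for k in obs:
        v=mask(k,pose(p)); w=obs[k]; c+=1-(v*w).sum()/w.sum()+.3*(v*(1-w)).sum()/v.sum()
    return c
best=min((minimize(C,[t,0,0,0],method="Nelder-Mead",options=dict(initial_simplex=np.vstack([[t,0,0,0],[t+.2,0,0,0],[t,.006,0,0],[t,0,.006,0],[t,0,0,.006]]))) for t in np.radians([0,30,60,90,120])),key=lambda f:f.fun)
print("pitch",np.degrees(best.x[0]).round(1),"dz_l,dz,dy",best.x[1:].round(4),"cost",best.fun.round(3)); report(pose(best.x))
E
python3 go2.py 169.5
```

```text
side 0.79 [ 99 310] [173 345] 672
top 0.83 [112  94] [153 157] 1062
49.45 [0.691 0.308 0.055] 0.39178427473239913 9.75468635559082
pitch -2.4 dz_l,dz,dy [0.     0.     0.0019] cost 0.464
axes x,y,z: [[0.042, -0.008, -0.999], [-0.182, -0.983, 0.0], [-0.982, 0.182, -0.043]]
centre [0.7175 0.301  0.0902] necktop [0.655 0.313 0.087] eye [0.691 0.306 0.089] necksideL/R mid [0.683 0.29  0.089] [0.689 0.324 0.089] panel low corners [0.773 0.25  0.093] [0.788 0.329 0.093] neck dir deg 169.5
front-face corner z [0.083, 0.083, 0.086, 0.086, 0.089, 0.089]
```

{"method": "play_rows", "body": {
  "linear": [
    [0,0,0.03],
    [0,0,0.03],
    [0,0,0]
  ],
  "turn": [0,0,0],
  "hand": 0.0337
}}

```text
time: 49.82
tool_pos: [0.6938, 0.3089, 0.1196]
tool_rot: [0.003, 0.09, 0.996, 0.001]
contact_force: [0.2, 1.1, -0.4]
gripper_width: 0.396
grasp_force: 6.6
```

```bash
python3 -c "
from plant import *
s=state();print(s['ft_torque'],s['contact_force'],s['grasp_force'])"
```

```text
[0.0355775  0.00490686 0.03659403] [ 0.20170779  1.09324644 -0.4306824 ] 6.628180928528309
```

{"method": "play_rows", "body": {
  "linear": [
    [0,0,0],
    [0,0,0],
    [0,0,0]
  ],
  "turn": [0,0,0],
  "hand": 0.0339
}}

```text
time: 50.2
tool_pos: [0.6915, 0.3077, 0.1143]
tool_rot: [-0.001, 0.091, 0.996, -0.001]
contact_force: [-0.1, 0.3, -1.5]
gripper_width: 0.396
grasp_force: 2.2
```

```bash
python3 go2.py 169.5 | grep -v -e axes -e front
```

```text
side 0.8 [133 300] [175 357] 1297
side 0.58 [219 265] [306 382] 4909
top 0.96 [ 93 131] [147 151] 435
50.4 [0.692 0.308 0.116] 0.4008826381899949 2.178120771422982
pitch 96.0 dz_l,dz,dy [0.0001 0.     0.0016] cost 0.519
centre [0.6891 0.3068 0.1228] necktop [0.696 0.306 0.186] eye [0.692 0.306 0.15 ] necksideL/R mid [0.689 0.29  0.155] [0.696 0.323 0.155] panel low corners [0.675 0.269 0.059] [0.69  0.347 0.059] neck dir deg -10.5
```

{"method": "play_rows", "body": {
  "linear": [
    [0,0,0],
    [0,0,0],
    [0,0,0.01],
    [0,0,0.01],
    [0,0,0.005],
    [0,0,0],
    [0,0,0],
    [0,0,0]
  ],
  "turn": [0,0,-8,-10.5,-10.5,-10.5,-10.5,-10.5],
  "hand": 0.028
}}

```text
time: 51.4
tool_pos: [0.6923, 0.3079, 0.1413]
tool_rot: [0.0, 0.582, 0.813, 0.0]
contact_force: [0.5, 0.2, -0.5]
gripper_width: 0.371
grasp_force: 59.5
```

{"method": "play_rows", "body": {
  "linear": [
    [0,0,0],
    [0,0,0],
    [0,-0.01,0],
    [0,-0.01,0],
    [0,-0.01,0],
    [-0.01,-0.01,0],
    [-0.01,-0.01,0],
    [-0.01,-0.01,0]
  ],
  "turn": [-10.5,-10.5,-10.5,-10.5,-10.5,-10.5,-10.5,-10.5]
}}

```text
time: 52.4
tool_pos: [0.662, 0.2477, 0.1414]
tool_rot: [-0.0, 0.977, 0.214, 0.0]
contact_force: [0.2, -0.1, -1.1]
gripper_width: 0.373
grasp_force: 59.5
```

{"method": "play_rows", "body": {
  "linear": [
    [-0.02,-0.006,0],
    [-0.03,0,0],
    [-0.015,0,0],
    [0,0,0],
    [0,0,0]
  ],
  "turn": [-10.5,-5,0,0,0]
}}

```text
time: 53.02
tool_pos: [0.5981, 0.2421, 0.1416]
tool_rot: [-0.0, 0.996, 0.084, 0.001]
contact_force: [0.6, -0.1, -1.1]
gripper_width: 0.367
grasp_force: 59.6
```

```bash
cat > dots.py <<'E'
from h import *
s=state();print(s["time"],s["tool_pos"].round(4),s["tool_rot"].round(4),s["grasp_force"].round(1) if hasattr(s["grasp_force"],"round") else s["grasp_force"], s["joint_pos"][5].round(2))
for n in ("side","top"):
    im=cv2.GaussianBlur(grab_frame(n).astype(float).mean(2),(0,0),.8); t=[r for r in trace(n,"small_center") if r["region"].sum()>150]
    for r in t[:1]:
        m=np.argwhere(r["region"]); print(n,round(r["p"],2),m.min(0)[::-1],m.max(0)[::-1],len(m))
        k=cv2.dilate(r["region"].astype(np.uint8),np.ones((9,9)))>0
        for th in (45,60,80):
            c=cv2.connectedComponentsWithStats((k&(im<th)).astype(np.uint8)); print(th,[(c[3][i].round(1).tolist(),int(c[2][i,4])) for i in range(1,c[0]) if c[2][i,4]>4])
E
python3 dots.py
```

```text
53.025 [0.5981 0.2421 0.1416] [-0.000e+00  9.965e-01  8.400e-02  6.000e-04] 59.62766110897064 1.67
side 0.83 [196 282] [221 333] 667
45 []
60 []
80 [([205.1, 289.0], 24), ([216.9, 291.0], 31), ([201.2, 298.7], 44), ([206.3, 319.3], 82)]
top 0.6 [130 171] [173 189] 310
45 [([147.6, 179.5], 325)]
60 [([149.4, 179.6], 398)]
80 [([153.3, 180.3], 549)]
```

```bash
sed -e 's/40\*abs(p\[2\])+20\*abs(p\[1\])/4*abs(p[2])+200*abs(p[1])+2*abs(p[0]-1.57)*0/' -e 's/radians(\[0,30,60,90,120\])/radians([80,90,100])/' go2.py > go3.py; python3 go3.py 9.5
```

```text
side 0.68 [197 282] [222 334] 663
top 0.73 [129 172] [173 189] 259
53.425 [0.597 0.242 0.141] 0.3690521475641665 59.623079895973206
pitch 94.9 dz_l,dz,dy [ 0.     -0.0028 -0.0014] cost 0.639
axes x,y,z: [[0.983, 0.164, 0.085], [-0.165, 0.986, 0.0], [-0.084, -0.014, 0.996]]
centre [0.6    0.2409 0.1454] necktop [0.595 0.24  0.209] eye [0.598 0.241 0.172] necksideL/R mid [0.595 0.257 0.177] [0.6   0.224 0.177] panel low corners [0.599 0.281 0.082] [0.612 0.202 0.082] neck dir deg -170.5
front-face corner z [0.21, 0.21, 0.146, 0.146, 0.082, 0.082]
```

{"method": "play_rows", "body": {
  "linear": [
    [0,0,0.003],
    [-0.0148,-0.0025,0],
    [-0.0148,-0.0025,0],
    [-0.0148,-0.0025,0],
    [-0.0148,-0.0025,0],
    [-0.0049,-0.0008,0],
    [0,0,0]
  ],
  "turn": [0,0,0,0,0,0,0]
}}

```text
time: 54.3
tool_pos: [0.533, 0.2312, 0.1444]
tool_rot: [-0.0, 0.996, 0.084, 0.0]
contact_force: [-0.6, -0.3, -1.8]
gripper_width: 0.372
grasp_force: 59.6
```

{"method": "play_rows", "body": {
  "linear": [
    [0,0,-0.007],
    [-0.004,-0.0007,-0.004],
    [-0.004,-0.0007,0],
    [0,0,0]
  ],
  "turn": [0,0,0,0]
}}

```text
time: 54.8
tool_pos: [0.525, 0.2297, 0.133]
tool_rot: [0.0, 0.996, 0.084, -0.0]
contact_force: [-0.4, -0.9, -1.8]
gripper_width: 0.368
grasp_force: 59.6
```

{"method": "play_rows", "body": {
  "linear": [
    [-0.003,-0.0005,0],
    [-0.003,-0.0005,0],
    [0,0,0]
  ],
  "turn": [0,0,0]
}}

```text
time: 55.18
tool_pos: [0.5191, 0.2288, 0.1333]
tool_rot: [-0.0, 0.996, 0.084, 0.0]
contact_force: [-0.1, -0.1, -1.8]
gripper_width: 0.367
grasp_force: 59.6
```

{"method": "play_rows", "body": {
  "linear": [
    [-0.002,-0.0003,0],
    [-0.002,-0.0003,0],
    [0,0,0]
  ],
  "turn": [0,0,0]
}}

```text
time: 55.55
tool_pos: [0.5151, 0.2282, 0.1332]
tool_rot: [-0.0, 0.996, 0.084, -0.0]
contact_force: [-0.0, -0.6, -1.1]
gripper_width: 0.37
grasp_force: 59.6
```

{"method": "play_rows", "body": {
  "linear": [
    [-0.002,-0.0003,0],
    [-0.002,-0.0003,0],
    [0,0,0]
  ],
  "turn": [0,0,0]
}}

```text
time: 55.92
tool_pos: [0.5117, 0.2276, 0.1336]
tool_rot: [-0.0, 0.996, 0.084, 0.001]
contact_force: [1.9, 0.0, -1.7]
gripper_width: 0.364
grasp_force: 60.7
```

{"method": "play_rows", "body": {
  "linear": [
    [-0.002,-0.0003,0],
    [0,0,0]
  ],
  "turn": [0,0]
}}

```text
time: 56.18
tool_pos: [0.5105, 0.2274, 0.1341]
tool_rot: [-0.0, 0.996, 0.084, 0.002]
contact_force: [5.8, 0.7, -0.9]
gripper_width: 0.371
grasp_force: 62.1
```

{"method": "play_rows", "body": {
  "linear": [
    [-0.002,-0.0003,-0.001],
    [0,0,-0.002],
    [0,0,-0.001],
    [0,0,0]
  ],
  "turn": [0,0,0,0]
}}

```text
time: 56.68
tool_pos: [0.5102, 0.2277, 0.1321]
tool_rot: [-0.001, 0.996, 0.084, 0.004]
contact_force: [6.7, 1.1, 3.3]
gripper_width: 0.371
grasp_force: 62.8
```

```bash
python3 go3.py 9.5
```

```text
side 0.77 [247 312] [260 343] 338
top 0.36 [132 192] [204 266] 2990
56.875 [0.51  0.228 0.132] 0.375010228843363 62.79650024604052
pitch 106.3 dz_l,dz,dy [-0.     -0.0074  0.0051] cost 1.655
axes x,y,z: [[0.947, 0.158, 0.28], [-0.165, 0.986, -0.0], [-0.276, -0.046, 0.96]]
centre [0.5168 0.234  0.1328] necktop [0.499 0.231 0.194] eye [0.509 0.233 0.159] necksideL/R mid [0.505 0.249 0.164] [0.511 0.216 0.164] panel low corners [0.528 0.276 0.071] [0.541 0.198 0.071] neck dir deg -170.5
front-face corner z [0.195, 0.195, 0.134, 0.134, 0.072, 0.072]
```

{"method": "play_rows", "body": {
  "linear": [
    [0,0,-0.0015],
    [0,0,0]
  ],
  "turn": [0,0]
}}

```text
time: 57.12
tool_pos: [0.5103, 0.2278, 0.1307]
tool_rot: [-0.001, 0.996, 0.084, 0.004]
contact_force: [7.2, 2.1, 4.3]
gripper_width: 0.372
grasp_force: 62.9
```

Run:
```python
from chk import *
d=np.load("obs.npz"); m=d["side"]; a=np.argwhere(m)
print("obs side rows/cols",a.min(0),a.max(0),m.sum())
# predicted visible outline corners if home and hanging (centre z=.132), and with x offsets
for dx in (0,.004,.008):
    P=[W(.010+dx+x,y,.132+z) for x in (-.004,.004) for y,z in [(.04,-.064),(.04,0),(.017,.064),(-.017,.064),(-.04,0),(-.04,-.064)]]
    q=proj("side",P); print(dx,"cols",q[:,0].min().round(1),q[:,0].max().round(1),"rows",q[:,1].min().round(1),q[:,1].max().round(1)); print(q[6:].round(1).tolist())
```

```text
obs side rows/cols [312 247] [343 260] 338
0 cols 247.6 263.9 rows 281.1 345.4
[[250.7, 344.7], [247.7, 329.5], [247.6, 299.3], [252.1, 281.1], [257.6, 288.4], [259.8, 305.1]]
0.004 cols 245.1 261.8 rows 280.8 345.0
[[248.6, 344.3], [245.4, 329.2], [245.1, 298.9], [249.8, 280.8], [255.4, 288.1], [257.8, 304.8]]
0.008 cols 242.7 259.8 rows 280.5 344.7
[[246.4, 344.0], [243.2, 328.8], [242.7, 298.6], [247.4, 280.5], [253.2, 287.8], [255.7, 304.5]]
```

{"method": "play_rows", "body": {
  "linear": [
    [0,0,-0.0015],
    [0,0,-0.001],
    [0,0,0]
  ],
  "turn": [0,0,0]
}}

```text
time: 57.5
tool_pos: [0.5105, 0.228, 0.1285]
tool_rot: [-0.001, 0.996, 0.084, 0.004]
contact_force: [6.2, 1.5, 4.0]
gripper_width: 0.37
grasp_force: 63.0
```

{"method": "play_rows", "body": {
  "linear": [
    [0,0,-0.0015],
    [0,0,-0.0015],
    [0,0,0]
  ],
  "turn": [0,0,0]
}}

```text
time: 57.88
tool_pos: [0.5108, 0.228, 0.128]
tool_rot: [-0.001, 0.996, 0.084, 0.004]
contact_force: [0.7, -0.2, 13.5]
gripper_width: 0.371
grasp_force: 64.4
```

{"method": "play_rows", "body": {
  "linear": [
    [0,0,0.002],
    [0,0,0]
  ],
  "turn": [0,0]
}}

```text
time: 58.12
tool_pos: [0.5106, 0.228, 0.1282]
tool_rot: [-0.001, 0.996, 0.084, 0.004]
contact_force: [4.9, 0.8, 6.5]
gripper_width: 0.367
grasp_force: 63.5
```

{"method": "play_rows", "body": {
  "linear": [
    [0,0,0],
    [0,0,0],
    [0,0,0]
  ],
  "turn": [0,0,0],
  "hand": 0.05
}}

```text
time: 58.5
tool_pos: [0.5061, 0.2268, 0.1231]
tool_rot: [0.0, 0.996, 0.084, -0.001]
contact_force: [0.8, 0.1, 0.8]
gripper_width: 0.584
grasp_force: 0.0
```

{"method": "play_rows", "body": {
  "linear": [
    [0,0,0.03],
    [0,0,0.05],
    [0.04,0,0.03],
    [0.05,-0.02,0],
    [0,-0.06,0],
    [0,-0.06,0],
    [0,-0.06,0],
    [0,-0.06,0]
  ],
  "turn": [0,0,0,0,0,0,0,0]
}}

```text
time: 59.5
tool_pos: [0.5965, -0.0347, 0.2334]
tool_rot: [-0.0, 0.996, 0.084, -0.001]
contact_force: [-0.0, -0.2, 0.4]
gripper_width: 0.585
grasp_force: 0.0
```

```bash
cat > fin.py <<'E'
from pose import *
from fitp import report
s=state();print(s["time"],s["tool_pos"].round(3))
im={n:grab_frame(n) for n in ("side","top")}; np.savez("fin.npz",**im)
for n in im:
    for t in ("small_center","mid_center","large_center"):
        for r in trace(n,t)[:2]:
            m=np.argwhere(r["region"]); print(n,t,round(r["p"],2),m.min(0)[::-1],m.max(0)[::-1],len(m))
for nm,x,c,w,h,ft in (("small",.010,.132,.04,.064,.054),("mid",-.010,.127,.05,.069,.064),("large",-.030,.122,.06,.074,.074)):
    P=[W(x+a,b,c+z) for a in (-.004,.004) for b,z in [(w,-h),(w,h-.064),(.017,h),(-.017,h),(-w,h-.064),(-w,-h)]]
    for n in im: q=proj(n,P); print(nm,n,"expect",q.min(0).round(1),q.max(0).round(1))
E
python3 fin.py
```

```text
59.5 [ 0.596 -0.035  0.233]
side small_center 0.79 [246 282] [266 345] 699
side mid_center 0.85 [257 286] [275 352] 497
side mid_center 0.52 [224 226] [245 250] 424
side large_center 0.86 [270 283] [288 363] 731
top small_center 0.59 [130 216] [178 231] 436
top mid_center 0.71 [126 224] [186 244] 561
top large_center 0.62 [123 236] [194 255] 431
small side expect [247.6 281.1] [263.9 345.4]
small top expect [129.8 218. ] [180.7 228.1]
mid side expect [258.1 282.8] [275.2 354.6]
mid top expect [126.7 227.5] [187.8 239. ]
large side expect [268.6 281.9] [286.3 363.8]
large top expect [122.8 236.4] [194.7 250.1]
```

Run:
```python
from pose import *
d=np.load("fin.npz"); im={n:cv2.GaussianBlur(d[n].astype(float).mean(2),(0,0),.5) for n in d.files}
# bright plate top faces in the top view: sub-pixel profile along hanger x through panel top edge & neck top
for nm,y,zs in (("neck y=.010",.010,(.196,)*3),("neck y=-.012",-.012,(.196,)*3),("panel y=+.036",.036,(.132,)*3),("panel y=-.036",-.036,(.132,)*3)):
    xs=np.arange(-.046,.032,.002); q=proj("top",[W(x,y,zs[0]) for x in xs])
    v=cv2.remap(im["top"].astype(np.float32),q[:,0].astype(np.float32)[None],q[:,1].astype(np.float32)[None],cv2.INTER_LINEAR)[0]
    print(nm," ".join(f"{int(round(x*1000))}:{int(k)}" for x,k in zip(xs,v)))
# side view: front-face vertical edge of small vs mid, at near panel side
for nm,y,z in (("side lower y=.038",.038,.075),("side upper y=.038",.038,.128),("neck y=.016",.016,.19)):
    xs=np.arange(-.046,.032,.002); q=proj("side",[W(x,y,z) for x in xs])
    v=cv2.remap(im["side"].astype(np.float32),q[:,0].astype(np.float32)[None],q[:,1].astype(np.float32)[None],cv2.INTER_LINEAR)[0]
    print(nm," ".join(f"{int(round(x*1000))}:{int(k)}" for x,k in zip(xs,v)))
```

```text
neck y=.010 -46:153 -44:91 -42:42 -40:28 -38:34 -36:85 -34:170 -32:192 -30:191 -28:163 -26:113 -24:87 -22:145 -20:182 -18:185 -16:171 -14:139 -12:147 -10:152 -8:110 -6:78 -4:57 -2:45 0:45 2:45 4:56 6:115 8:147 10:150 12:180 14:191 16:191 18:184 20:175 22:172 24:171 26:170 28:168 30:168
neck y=-.012 -46:147 -44:110 -42:124 -40:155 -38:162 -36:168 -34:185 -32:195 -30:194 -28:176 -26:152 -24:161 -22:169 -20:174 -18:178 -16:174 -14:137 -12:125 -10:115 -8:89 -6:83 -4:115 -2:165 0:176 2:156 4:108 6:94 8:104 10:144 12:187 14:195 16:193 18:177 20:163 22:155 24:154 26:169 28:178 30:168
panel y=+.036 -46:131 -44:80 -42:47 -40:39 -38:45 -36:82 -34:148 -32:185 -30:193 -28:186 -26:139 -24:74 -22:73 -20:152 -18:183 -16:185 -14:177 -12:141 -10:145 -8:165 -6:133 -4:102 -2:109 0:107 2:100 4:99 6:100 8:103 10:133 12:169 14:172 16:181 18:190 20:191 22:187 24:179 26:172 28:169 30:167
panel y=-.036 -46:135 -44:110 -42:113 -40:144 -38:196 -36:213 -34:206 -32:196 -30:194 -28:188 -26:165 -24:153 -22:164 -20:164 -18:163 -16:164 -14:173 -12:185 -10:188 -8:177 -6:137 -4:85 -2:52 0:39 2:37 4:36 6:36 8:48 10:101
[... 218 characters left out ...]
 -10:60 -8:65 -6:78 -4:90 -2:93 0:93 2:95 4:95 6:95 8:93 10:87 12:87 14:93 16:96 18:102 20:120 22:140 24:149 26:150 28:151 30:150
side upper y=.038 -46:138 -44:149 -42:145 -40:122 -38:93 -36:80 -34:97 -32:123 -30:135 -28:136 -26:124 -24:102 -22:90 -20:88 -18:87 -16:92 -14:109 -12:129 -10:139 -8:139 -6:126 -4:92 -2:62 0:52 2:49 4:51 6:52 8:57 10:79 12:106 14:120 16:124 18:130 20:142 22:148 24:150 26:150 28:150 30:152
neck y=.016 -46:122 -44:103 -42:94 -40:94 -38:92 -36:90 -34:98 -32:101 -30:101 -28:105 -26:110 -24:110 -22:111 -20:120 -18:123 -16:119 -14:106 -12:89 -10:84 -8:82 -6:85 -4:87 -2:88 0:89 2:91 4:92 6:92 8:88 10:92 12:99 14:101 16:103 18:111 20:117 22:117 24:119 26:118 28:118 30:119
```

{"method": "play_rows", "body": {
  "linear": [
    [-0.014,0.05,0],
    [-0.016,0.06,0],
    [-0.016,0.06,0],
    [-0.016,0.06,0],
    [-0.01,0.034,-0.01],
    [0,0,-0.045],
    [0,0,-0.04],
    [0,0,-0.01]
  ],
  "turn": [0,0,0,0,0,0,0,0],
  "hand": 0.06
}}

```text
time: 60.9
tool_pos: [0.5224, 0.2316, 0.1258]
tool_rot: [0.001, 0.996, 0.085, -0.003]
contact_force: [-0.2, -0.2, -1.1]
gripper_width: 0.704
grasp_force: 0.0
```

{"method": "play_rows", "body": {
  "linear": [
    [0,0,0],
    [0,0,0],
    [0,0,0],
    [0,0,0]
  ],
  "turn": [0,0,0,0],
  "hand": 0.0325
}}

```text
time: 61.4
tool_pos: [0.5264, 0.2313, 0.1311]
tool_rot: [-0.0, 0.996, 0.084, 0.002]
contact_force: [-0.2, -0.3, 3.6]
gripper_width: 0.386
grasp_force: 37.5
```

Gripped at the hung height; push back until contact.

{"method": "play_rows", "body": {
  "linear": [
    [-0.002,-0.0003,0.001],
    [-0.002,-0.0003,0],
    [0,0,0]
  ],
  "turn": [0,0,0]
}}

```text
time: 61.78
tool_pos: [0.5223, 0.2305, 0.1311]
tool_rot: [-0.0, 0.997, 0.084, 0.002]
contact_force: [4.2, 1.0, 1.3]
gripper_width: 0.387
grasp_force: 37.5
```

{"method": "play_rows", "body": {
  "linear": [
    [-0.002,-0.0003,0],
    [0,0,0]
  ],
  "turn": [0,0]
}}

```text
time: 62.02
tool_pos: [0.5204, 0.2302, 0.1312]
tool_rot: [-0.0, 0.996, 0.084, 0.002]
contact_force: [5.2, 1.5, 1.5]
gripper_width: 0.387
grasp_force: 37.6
```

{"method": "play_rows", "body": {
  "linear": [
    [-0.002,-0.0003,0],
    [0,0,0]
  ],
  "turn": [0,0]
}}

```text
time: 62.28
tool_pos: [0.5188, 0.23, 0.1314]
tool_rot: [-0.0, 0.996, 0.084, 0.002]
contact_force: [6.5, 1.2, 1.4]
gripper_width: 0.391
grasp_force: 37.6
```

{"method": "play_rows", "body": {
  "linear": [
    [0,0,0],
    [0,0,0],
    [0,0,0]
  ],
  "turn": [0,0,0],
  "hand": 0.0338
}}

```text
time: 62.65
tool_pos: [0.5177, 0.2299, 0.1309]
tool_rot: [-0.0, 0.996, 0.084, 0.001]
contact_force: [3.3, 0.4, 4.0]
gripper_width: 0.399
grasp_force: 8.9
```

{"method": "play_rows", "body": {
  "linear": [
    [0,0,0],
    [0,0,0],
    [0,0,0.03],
    [0,0,0.05],
    [0.04,0,0.03],
    [0.05,-0.05,0],
    [0,-0.06,0],
    [0,-0.06,0]
  ],
  "turn": [0,0,0,0,0,0,0,0],
  "hand": 0.05
}}

```text
time: 63.65
tool_pos: [0.6005, 0.0641, 0.2384]
tool_rot: [-0.0, 0.996, 0.084, -0.002]
contact_force: [0.9, 0.6, 0.6]
gripper_width: 0.585
grasp_force: 0.0
```

{"method": "play_rows", "body": {
  "linear": [
    [0,-0.06,0],
    [0,-0.06,0]
  ],
  "turn": [0,0]
}}

```text
time: 63.9
tool_pos: [0.6001, -0.056, 0.2388]
tool_rot: [-0.001, 0.996, 0.084, -0.001]
contact_force: [0.4, 0.5, 0.5]
gripper_width: 0.587
grasp_force: 0.0
```

```bash
cat > fin2.py <<'E'
from chk import *
s=state();print(s["time"],s["tool_pos"].round(3))
im={n:grab_frame(n) for n in ("side","top")}
old=np.load("fin.npz")
def prof(I,n,y,z):
    xs=np.arange(-.02,.032,.002); q=proj(n,[W(x,y,z) for x in xs]).astype(np.float32)
    return cv2.remap(cv2.GaussianBlur(I.astype(np.float32).mean(2),(0,0),.5),q[:,0][None],q[:,1][None],cv2.INTER_LINEAR)[0].astype(int).tolist()
for n,y,z in (("top",-.012,.196),("top",.036,.132),("top",-.036,.132),("side",.038,.128),("side",.038,.075)):
    print(n,y,z); print(" old",prof(old[n],n,y,z)); print(" new",prof(im[n],n,y,z))
for n in im:
    for r in trace(n,"small_center")[:1]: m=np.argwhere(r["region"]); print(n,round(r["p"],2),m.min(0)[::-1],m.max(0)[::-1],len(m))
np.savez("fin2.npz",**im)
E
python3 fin2.py
```

```text
63.9 [ 0.6   -0.056  0.239]
top -0.012 0.196
 old [174, 178, 174, 137, 125, 115, 89, 83, 115, 165, 176, 156, 108, 94, 104, 144, 187, 195, 193, 177, 163, 155, 154, 169, 178, 168]
 new [160, 166, 180, 186, 186, 169, 153, 158, 163, 174, 176, 185, 193, 195, 191, 179, 176, 178, 170, 164, 160, 154, 154, 168, 177, 167]
top 0.036 0.132
 old [152, 183, 185, 177, 141, 145, 165, 133, 102, 109, 107, 100, 99, 100, 103, 133, 169, 172, 181, 190, 191, 187, 179, 172, 169, 167]
 new [26, 29, 75, 163, 189, 190, 180, 147, 127, 123, 126, 127, 130, 157, 184, 191, 189, 182, 173, 171, 171, 170, 170, 170, 168, 167]
top -0.036 0.132
 old [164, 163, 164, 173, 185, 188, 177, 137, 85, 52, 39, 37, 36, 36, 48, 101, 162, 188, 192, 196, 205, 208, 207, 207, 208, 207]
 new [158, 162, 164, 175, 189, 194, 189, 146, 79, 43, 38, 38, 58, 130, 182, 192, 191, 197, 205, 207, 208, 207, 206, 206, 206, 206]
side 0.038 0.128
 old [88, 87, 92, 109, 129, 139, 139, 126, 92, 62, 52, 49, 51, 52, 57, 79, 106, 120, 124, 130, 142, 148, 150, 150, 150, 152]
 new [80, 73, 76, 98, 124, 137, 134, 117, 82, 57, 52, 49, 56, 83, 115, 123, 123, 132, 144, 149, 150, 149, 149, 149, 149, 149]
side 0.038 0.075
 old [95, 78, 62, 58, 58, 60, 65, 78, 90, 93, 93, 95, 95, 95, 93, 87, 87, 93, 96, 102, 120, 140, 149, 150, 151, 150]
 new [93, 73, 61, 58, 61, 67, 80, 89, 92, 93, 93, 96, 95, 94, 91, 89, 91, 92, 96, 113, 135, 146, 149, 150, 149, 148]
side 0.97 [248 284] [262 343] 523
top 0.79 [130 218] [179 233] 294
```

Run:
```python
from chk import *
I=cv2.GaussianBlur(np.load("fin2.npz")["side"].astype(np.float32).mean(2),(0,0),.4)
T=cv2.GaussianBlur(np.load("fin2.npz")["top"].astype(np.float32).mean(2),(0,0),.4)
for nm,x0,y,zb in (("large",-.03,.0585,.048),("mid",-.01,.0485,.058),("small",.01,.0385,.068)):
    for z in (zb+.004,zb+.012,.09,.11,.128):
        xs=x0+np.arange(-.012,.0141,.002); q=proj("side",[W(x,y+.0015,z) for x in xs]).astype(np.float32)
        print(nm,round(z,3),cv2.remap(I,q[:,0][None],q[:,1][None],cv2.INTER_LINEAR)[0].astype(int).tolist())
    for y2 in (.012,-.012):
        xs=x0+np.arange(-.012,.0141,.002); q=proj("top",[W(x,y2,.196) for x in xs]).astype(np.float32); print(nm,"neck top",y2,cv2.remap(T,q[:,0][None],q[:,1][None],cv2.INTER_LINEAR)[0].astype(int).tolist())
```

```text
large 0.052 [137, 143, 144, 141, 139, 122, 103, 101, 106, 118, 135, 146, 147, 148]
large 0.06 [119, 120, 114, 116, 117, 105, 100, 100, 103, 117, 135, 146, 150, 148]
large 0.09 [75, 75, 72, 73, 78, 90, 96, 98, 99, 101, 105, 105, 101, 95]
large 0.11 [70, 68, 67, 66, 78, 90, 96, 94, 95, 95, 93, 93, 92, 88]
large 0.128 [84, 74, 65, 65, 80, 93, 98, 97, 83, 66, 61, 60, 64, 78]
large neck top 0.012 [62, 35, 49, 131, 185, 191, 186, 150, 83, 36, 26, 24, 69, 170]
large neck top -0.012 [124, 157, 162, 180, 193, 195, 187, 149, 134, 156, 156, 160, 166, 183]
mid 0.062 [103, 109, 109, 109, 101, 97, 97, 99, 103, 111, 125, 141, 147, 146]
mid 0.07 [97, 96, 98, 98, 100, 98, 95, 97, 100, 107, 130, 144, 146, 133]
mid 0.09 [87, 82, 81, 81, 77, 83, 91, 96, 99, 109, 117, 108, 97, 95]
mid 0.11 [73, 58, 56, 58, 71, 84, 90, 91, 92, 92, 94, 93, 90, 86]
mid 0.128 [54, 51, 50, 58, 82, 110, 120, 117, 100, 77, 67, 66, 67, 76]
mid neck top 0.012 [26, 24, 69, 170, 190, 189, 168, 130, 115, 114, 118, 117, 148, 185]
mid neck top -0.012 [156, 160, 166, 183, 190, 190, 171, 152, 159, 165, 179, 180, 186, 193]
small 0.072 [92, 94, 95, 96, 96, 96, 94, 98, 100, 104, 120, 140, 150, 151]
small 0.08 [93, 94, 96, 94, 92, 89, 90, 91, 92, 99, 124, 144, 148, 150]
small 0.09 [91, 93, 93, 91, 88, 86, 88, 92, 94, 108, 133, 145, 148, 147]
small 0.11 [91, 61, 50, 54, 62, 78, 91, 92, 100, 121, 143, 150, 150, 151]
small 0.128 [52, 53, 48, 54, 78, 99, 103, 105, 122, 140, 149, 150, 149, 148]
small neck top 0.012 [118, 117, 148, 185, 191, 189, 178, 171, 171, 171, 170, 170, 169, 167]
small neck top -0.012 [179, 180, 186, 193, 195, 193, 179, 179, 183, 173, 165, 161, 154, 153]
```

```bash
python3 -c "
from plant import *
print(job_done())"
```

```text
the job is handed in; nothing more can be done
None
```

All three plates hang on the hook (large, middle, small), pushed back and about 20 mm apart by my last camera check, and I handed the job in at about 64 s. On the way I knocked the small plate off against the hook tip, and the gripper briefly touched something beside the bar, probably the bar (about 8 N). I picked the plate up from the bench, hung it, then pushed it back about 5 mm further. The jar, loupe and gauge had not moved when last checked, at about 32 s.

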